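Load the battery cells into the sprung test cradle

TASK

Load the cell cradle for a test: put the long cell alone into one pocket (either one), and the short cell together with the grey spacer block, end to end in either order, into the other, so that the spacer fills the leftover gap and each pocket's sprung contact is pushed back and clamps its row. Every piece must sit fully down, flat on the pocket floor and the same way up as it lay. Do not knock over or shift the flux bottle, solder reel and foil roll standing about.

Things in the scene. Friction and masses are not known exactly. Their poses are not given: they have to be found in the camera images.
- cradle: Fixed aluminium plate 192 (x) by 160 (y) by 12 mm with two open-topped pockets side by side along its x. Origin on the bench; plate spans x -107 to +85 mm; x points away from the robot (turned by its yaw), y left, z up. Each pocket: black fixed stop at the far (+x) end, sprung contact at the near end, two side rails 8 mm high, 37 mm apart. Pocket centre lines at y = +42.5 and -42.5 mm.
- pocket_left (a point): Point on the left (+y) pocket's floor (12 mm above the bench), on its centre line, at the inner face of the stop; axes as the cradle's. The stop is 12 mm thick, rising 20 mm above the floor. The contact's face is at x = -122 mm at rest, so 130 mm of contents cannot go straight down: dip the near end, push the contact back with it, then swing the far end down.
- pocket_right (a point): The same point of the right (-y) pocket, which is alike.
- contact_left (a joint): How far the left pocket's sprung contact is pushed back toward the robot (-x of the cradle), in m: 0 at rest, 0.022 at most, 0.008 with a 130 mm row in. Spring 4 N at rest plus 0.4 N per mm. The contact block is 32 mm wide, 10 mm thick, with a square top 36 mm above the floor; a housing 34 mm high stands 37 to 51 mm behind its face at rest.
- contact_right (a joint): The same for the right pocket's contact.
- long_cell: Prismatic battery cell, aluminium with a black cap at each end, 130 mm long, 32 mm wide, 40 mm high, lying loose on the bench. All edges are slightly rounded. It weighs roughly 320 g. The origin is the centre of its underside; x runs along its length, z up; its two ends are alike, so either end may lead.
- short_cell: Prismatic battery cell like the long one but 70 mm long (32 mm wide, 40 mm high). All edges are slightly rounded. It weighs roughly 180 g. The origin is the centre of its underside; x runs along its length, z up; its two ends are alike, so either end may lead.
- spacer: Plain grey plastic spacer block without end caps, two dark dots on top, 60 mm long, 32 mm wide, 40 mm high. All edges are slightly rounded. It weighs roughly 100 g. The origin is the centre of its underside; x runs along its length, z up; its two ends are alike, so either end may lead.
- flux_bottle: Bystander: amber bottle, 42 mm across, 95 mm high, standing; origin at the centre of its underside.
- solder_reel: Bystander: reel of solder wire, 57 mm across, 32 mm high, flat on the bench; origin at the centre of its underside.
- foil_roll: Bystander: roll of foil tape, 59 mm across, 48 mm high, standing flat; origin at the centre of its underside.

How it is judged (in metres and radians):
At the end, for the whole second after the job is handed in: Long cell in one pocket (centre 60 to 72 mm from the stop), short cell and spacer end to end in the other; each within 5 mm of the pocket centre line, underside within 4 mm of the floor, level within 0.08 rad, released and at rest; both contacts pushed back 5.5 to 11.5 mm; bystanders left (((x of long_cell in the frame of pocket_left between -0.072 and -0.06 m and y of long_cell in the frame of pocket_left between -0.005 and 0.005 m and z of long_cell in the frame of pocket_left between -0.003 and 0.004 m and angle between each of long_cell, short_cell, spacer's own z axis and vertical below 0.08 rad and linear speed of each of long_cell, short_cell, spacer below 0.02 m/s and x of short_cell in the frame of pocket_right between -0.105 and -0.03 m and y of short_cell in the frame of pocket_right between -0.005 and 0.005 m and z of short_cell in the frame of pocket_right between -0.003 and 0.004 m and x of spacer in the frame of pocket_right between -0.105 and -0.025 m and y of spacer in the frame of pocket_right between -0.005 and 0.005 m and z of spacer in the frame of pocket_right between -0.003 and 0.004 m) or (x of long_cell in the frame of pocket_right between -0.072 and -0.06 m and y of long_cell in the frame of pocket_right between -0.005 and 0.005 m and z of long_cell in the frame of pocket_right between -0.003 and 0.004 m and angle between each of long_cell, short_cell, spacer's own z axis and vertical below 0.08 rad and linear speed of each of long_cell, short_cell, spacer below 0.02 m/s and x of short_cell in the frame of pocket_left between -0.105 and -0.03 m and y of short_cell in the frame of pocket_left between -0.005 and 0.005 m and z of short_cell in the frame of pocket_left between -0.003 and 0.004 m and x of spacer in the frame of pocket_left between -0.105 and -0.025 m and y of spacer in the frame of pocket_left between -0.005 and 0.005 m and z of spacer in the frame of pocket_left between -0.003 and 0.004 m)) and value of joint contact_left between 0.0055 and 0.0115 m and value of joint contact_right between 0.0055 and 0.0115 m); the robot touches nothing.
It fails at once if the flux bottle was shifted more than 30 mm or tipped (distance of flux_bottle from where it was at the start of the episode above 0.03 m or angle between flux_bottle's own z axis and vertical above 0.4 rad).
It fails at once if the solder reel was shifted more than 30 mm or tipped (distance of solder_reel from where it was at the start of the episode above 0.03 m or angle between solder_reel's own z axis and vertical above 0.4 rad).
It fails at once if the foil roll was shifted more than 30 mm or tipped (distance of foil_roll from where it was at the start of the episode above 0.03 m or angle between foil_roll's own z axis and vertical above 0.4 rad).
It also fails if it takes over 67 s, if anything falls off the work surface, if the arm or the gripper's body presses on something with over 40 N, if the wrist force passes 120 N, or if a joint passes its speed limit or range.

ROBOT

A 6-joint arm with a two-finger parallel gripper is mounted at the origin on a cart in front of the work surface, level with it; the furniture and walls round the work are solid. World frame = base frame: x ahead of the robot, y to its left, z up, the work surface at z = 0. Lengths are in m, angles in degrees, forces in N, time in s.
With the tool pointing down it reaches from about 0.4 to 0.825 m from the base axis. Payload 7 kg.
Tool frame: the origin (TCP) lies midway between the tips of the shut fingers; the grasp point (between the pads) lies 19 mm behind it; z points along the fingers, y is the line along which they close (so a half turn about z gives the same grasp; the last joint's range is limited). The gripper opens to 88 mm and grips with 3 to 60 N. Pads are 19 mm wide; open, the fingers measure 130 mm over their backs; the gripper's body (78 mm by 193 mm) begins 47 mm behind the grasp point.
Start: joints at [88.069, 20.546, 0.682, 0, -70.136, -16.507], TCP at [0.213, 0.64, 0.227] pointing down, gripper open.
Joint ranges: [-176.03, 176.03], [-82.01, 121.73], [-58.28, 71.71], [-173.87, 95.51], [-174.79, -0.11], [-173.66, 173.66]. Speed limits (degrees/s): [136.94, 136.94, 172.46, 180, 180, 180].

INTERFACE

Orientations are given as [roll, pitch, yaw] about the fixed x, y, z axes, in that order (R = Rz(yaw) Ry(pitch) Rx(roll)).
In Python, from plant import ctrl gives the robot as it stands. The module is installed in compiled form; this text tells all that it offers.
- The arm moves only by the tool play_rows, never from a script. Its argument "commands" is a list that holds one entry, the list of rows, each a list of 7 numbers: the turn, a rotation vector about the tool's x, y, z in rad, then the shift along the tool's x, y, z in cm, then the finger opening in cm, from 0 to 8.76. In form: [[[ax, ay, az, x, y, z, grip], ...]]. A call has 1 to 8 rows; each row is the pose to reach, as a shift and turn from the pose commanded when the call began, along the tool's axes at that moment; what a row does not reach only later rows make up. A row lasts 1/12 s, in which the tool goes at most 41.7 mm and 7.16 degrees, less where a joint would pass 70% of its speed; a pose out of reach is approached as far as the arm can. A call with a gripper value outside its range is refused whole. The fingers move at their own pace and stop on an object; the grip force is fixed at half the most. Time passes only in rows, so rows that repeat a pose let the fingers close. It gives the time, the measured TCP pose, the force, the opening and the grip force at its end, in the units of the state.
- ctrl.get_obs(): the state, without advancing time (a new reading comes with each control period).
- ctrl.snapshot(name): name is "scene" or "top" or "wrist"; returns a dict with "color" (480x640x3 uint8, red, green, blue), "camera_matrix" (3x3 intrinsics, pixels), "k1" (the pictures are not rectified: a ray, as slopes to the right and down, at radius r is drawn at 1 + k1 r^2 times it, then the intrinsics apply), "origin" and "rotation" of the camera in the world; the wrist camera has in their place "hand_eye" (4x4, takes a point from camera to tool coordinates, whose origin is the TCP and whose axes are the flange's). Camera axes: x right, y down, z forward; pixel columns grow to the right and rows downward; lengths in m; the calibration is good to about 2 mm. A picture is of the moment at which its call begins: read the wrist's pose just before it. There is no depth.
- ctrl.close_job(): hands the job in; it is judged then, once.
Trained networks look in a picture, given as the dict that the camera call returned (one of the last four; its "shot" number tells which), for a name from the list of things; names that differ only in an ending like _2 or _b are one class to them, and where a whole thing is asked for, a point or a joint stands for the part that bears it (a point fixed in the world has none). Each returns a list of dicts, best first, with "conf" (0 to 1); they miss things now and then, are a little off and sometimes report something else, mostly with a low value. They report only what shows in the picture. A call takes as long as a camera call.
- ctrl.find_in(picture, name): "bbox" ([left, top, width, height] in pixels, round what is visible of it).
The state is a dict: "clock": time; "joint_pos": joint angles; "qvel": joint speeds; "tau": joint torques, N m; "tool_pos": TCP position; "orientation": TCP orientation; "force": force on the tool from outside, world axes, zero at the start; "moment": the same for the moment, N m; "opening": finger opening in m; "gripper_force": force on a finger pad.
Only numpy, scipy, OpenCV 4.12 (cv2) and the standard library are available. Lean on these libraries where they do the work, as an engineer would, in place of code of your own. Each camera call takes 0.05 s, during which the arm holds its last target. There are 200 camera calls.

## Working session

There is one attempt and no reset: what is moved stays moved. The work goes in short steps, Python scripts to look and compute and a tool call to move; the robot and the scene stay as the last step left them, time stands still between calls to the robot, and variables do not carry over. Pictures are saved under pics/ and viewed, at most 10 in all, crops included, and the job is handed in when it is done.

Besides the shell and the picture viewer there is one more tool, called after "Request:" in YAML: its name, and indented under it one key for each argument. play_rows: Moves the arm, as the interface text tells. Its arguments: {"type":"object","properties":{"commands":{"type":"array","items":{"type":"array","items":{"type":"array","items":{"type":"number"}}}}},"required":["commands"]}

```bash
mkdir -p pics; cat > h.py <<'E'
import numpy as np, cv2
from scipy.spatial.transform import Rotation as R
from plant import ctrl
def pose(o=None):
    o=o or ctrl.get_obs()
    return np.array(o["tool_pos"]),R.from_euler('xyz',o["orientation"],degrees=True)
def snap(name,fn=None):
    o=ctrl.get_obs(); s=ctrl.snapshot(name)
    if name=="wrist":
        p,r=pose(o); H=np.array(s["hand_eye"]); 
        s["rotation"]=r.as_matrix()@H[:3,:3]; s["origin"]=p+r.as_matrix()@H[:3,3]
    if fn: cv2.imwrite("pics/"+fn,s["color"][:,:,::-1])
    return s
def ray(s,uv,z):
    K=np.array(s["camera_matrix"]); k=float(s["k1"])
    uv=np.atleast_2d(np.array(uv,float)); d=(uv-[K[0,2],K[1,2]])/[K[0,0],K[1,1]]
    u=d.copy()
    for _ in range(20): u=d/(1+k*(u**2).sum(1,keepdims=True))
    v=np.c_[u,np.ones(len(u))]@np.array(s["rotation"]).T
    o=np.array(s["origin"]); return o+v*((z-o[2])/v[:,2])[:,None]
def proj(s,P):
    K=np.array(s["camera_matrix"]); k=float(s["k1"])
    c=(np.atleast_2d(P)-np.array(s["origin"]))@np.array(s["rotation"]); u=c[:,:2]/c[:,2:]
    u=u*(1+k*(u**2).sum(1,keepdims=True)); return u*[K[0,0],K[1,1]]+[K[0,2],K[1,2]]
NAMES=["cradle","long_cell","short_cell","spacer","flux_bottle","solder_reel","foil_roll"]
E
python3 - <<'E'
from h import *
o=ctrl.get_obs(); print({k:np.round(v,3).tolist() for k,v in o.items()})
for n in ["top","scene"]:
    s=snap(n,n+"0.png"); print(n,np.round(s["origin"],3),np.round(s["rotation"],3).tolist(),np.round(s["camera_matrix"],1).tolist(),s["k1"])
    for m in NAMES:
        d=ctrl.find_in(s,m)
        for q in d[:2]: 
            b=q["bbox"]; print(m,round(q["conf"],2),np.round(b),np.round(ray(s,[b[0]+b[2]/2,b[1]+b[3]/2],0.04)[0],3))
s=ctrl.snapshot("wrist"); print(np.round(s["hand_eye"],3).tolist(),s["camera_matrix"])
E
```

```text
{'clock': 0.0, 'joint_pos': [88.07, 20.593, 0.637, -0.02, -70.136, -16.508], 'qvel': [-0.029, -0.046, 0.025, 0.06, 0.036, 0.009], 'tau': [-0.001, -58.271, 29.305, 6.997, 0.007, -0.0], 'tool_pos': [0.213, 0.64, 0.226], 'orientation': [179.907, -0.008, -18.445], 'force': [1.65, -0.078, 1.649], 'moment': [0.002, 0.039, 0.059], 'gripper_force': 0.0, 'opening': 0.087}
top [0.394 0.043 1.212] [-173.084, -0.356, -91.289] [[449.6, 0.0, 320.7], [0.0, 449.6, 240.8], [0.0, 0.0, 1.0]] -0.03422357260575552Traceback (most recent call last):
  File "<stdin>", line 8, in <module>
  File "h.py", line 20, in ray
    o=np.array(s["origin"]); return o+v*((z-o[2])/v[:,2])[:,None]
                                                  ~^^^^^
IndexError: too many indices for array: array is 1-dimensional, but 2 were indexed
```

View pics/top0.png

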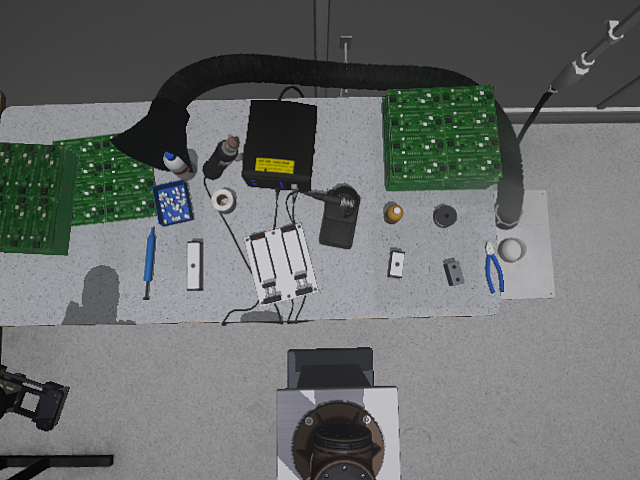

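```bash
python3 - <<'E'
t=open('h.py').read()
t=t.replace('''    if fn:''','''    else: s["rotation"]=R.from_euler('xyz',s["rotation"],degrees=True).as_matrix()
    if fn:''')
open('h.py','w').write(t)
E
python3 - <<'E'
from h import *
for n in ["top","scene"]:
    s=snap(n,n+"1.png"); print(n,np.round(s["origin"],3),np.round(s["rotation"],2).tolist())
    for m in NAMES:
        d=ctrl.find_in(s,m)
        for q in d[:2]: 
            b=q["bbox"]; print(m,round(q["conf"],2),np.round(b),np.round(ray(s,[b[0]+b[2]/2,b[1]+b[3]/2],0.03)[0],3))
    if n=="top":
        c=s["color"][190:310,180:480]; cv2.imwrite("pics/crop.png",cv2.resize(c[:,:,::-1],None,fx=2.66,fy=2.66,interpolation=cv2.INTER_CUBIC))
s=ctrl.snapshot("wrist"); print(np.round(s["hand_eye"],3).tolist(),s["camera_matrix"])
E
```

```text
top [0.394 0.043 1.212] [[-0.02, -0.99, 0.12], [-1.0, 0.02, -0.01], [0.01, -0.12, -0.99]]
cradle 0.71 [243. 220.  77.  93.] [0.471 0.136 0.03 ]
long_cell 0.94 [186. 239.  17.  55.] [0.477 0.368 0.03 ]
short_cell 0.74 [388. 251.  16.  27.] [ 0.469 -0.165  0.03 ]
short_cell 0.23 [265. 284.  13.  10.] [0.412 0.164 0.03 ]
spacer 0.86 [444. 263.  22.  21.] [ 0.443 -0.32   0.03 ]
flux_bottle 0.52 [243. 226.  75.  80.] [0.471 0.139 0.03 ]
solder_reel 0.56 [434. 207.  24.  23.] [ 0.591 -0.303  0.03 ]
foil_roll 0.77 [210. 188.  28.  29.] [0.647 0.288 0.03 ]
scene [-0.255 -0.789  0.805] [[0.71, -0.4, 0.58], [-0.7, -0.39, 0.59], [-0.01, -0.83, -0.56]]
cradle 0.71 [208. 204. 102.  72.] [0.457 0.111 0.03 ]
cradle 0.71 [261. 176.  25.  24.] [0.638 0.267 0.03 ]
long_cell 0.56 [178. 183.  47.  37.] [0.469 0.342 0.03 ]
short_cell 0.95 [338. 279.  36.  39.] [ 0.459 -0.178  0.03 ]
spacer 0.87 [392. 322.  32.  39.] [ 0.434 -0.328  0.03 ]
flux_bottle 0.91 [385. 236.  26.  46.] [ 0.619 -0.154  0.03 ]
solder_reel 0.77 [436. 287.  31.  33.] [ 0.578 -0.322  0.03 ]
solder_reel 0.72 [224. 226.  16.  19.] [0.428 0.169 0.03 ]
foil_roll 0.88 [262. 173.  25.  26.] [0.647 0.27  0.03 ]
[[-0.001, -0.957, -0.289, 0.077], [1.0, -0.001, -0.0, 0.0], [0.0, -0.289, 0.957, -0.158], [0.0, 0.0, 0.0, 1.0]] [[349.51905477   0.         320.79600885]
 [  0.         349.51905477 243.18223024]
 [  0.           0.           1.        ]]
```

View pics/scene1.png

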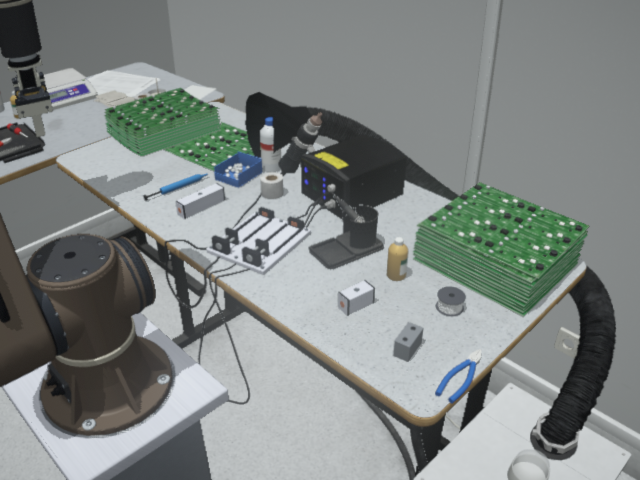

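View pics/crop.png

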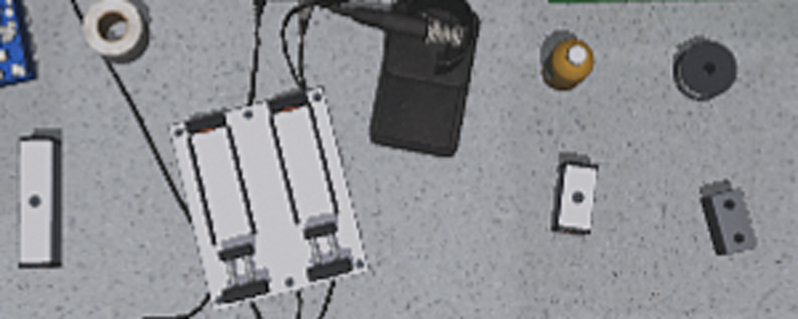

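```bash
cat >> h.py <<'E'
def delta(pos,yaw,tilt=0,say=True):
    """row from the measured pose to TCP pos; near end dips by tilt (deg)"""
    p,r=pose(); t=R.from_euler('z',yaw,degrees=True)*R.from_euler('y',-tilt,degrees=True)*R.from_euler('x',180,degrees=True)
    v=(r.inv()*t).as_rotvec(); d=r.inv().apply(np.array(pos)-p)*100
    if say: print("row",np.round(v,3).tolist(),np.round(d,2).tolist(),"dist cm",round(float(np.linalg.norm(d)),1))
    return v,d
E
python3 - <<'E'
from h import *
delta([0.45,0.25,0.25],0)
E
```

```text
row [-0.0, -0.0, -0.322] [34.78, 29.55, -2.34] dist cm 45.7
```

Request:
play_rows:
  commands:
    - [[0,0,-0.32,34.8,29.5,-2.3,8.7],[0,0,-0.32,34.8,29.5,-2.3,8.7],[0,0,-0.32,34.8,29.5,-2.3,8.7],[0,0,-0.32,34.8,29.5,-2.3,8.7],[0,0,-0.32,34.8,29.5,-2.3,8.7],[0,0,-0.32,34.8,29.5,-2.3,8.7],[0,0,-0.32,34.8,29.5,-2.3,8.7],[0,0,-0.32,34.8,29.5,-2.3,8.7]]

```text
clock: 1.62
tool_pos: [0.3869, 0.3539, 0.2438]
orientation: [-180.0, -0.0, -0.1]
force: [1.0, 0.1, -0.2]
opening: 0.0871
gripper_force: 0.0
```

```bash
python3 - <<'E'
from h import *
delta([0.45,0.25,0.25],0); o=ctrl.get_obs(); print(o["clock"],np.round(o["joint_pos"],1),o["orientation"])
E
```

```text
row [-0.001, -0.0, -0.001] [6.32, 10.39, -0.62] dist cm 12.2
1.6167 [ 63.9   5.6 -16.7   0.  -67.7  26. ] [-1.79958059e+02 -2.59750077e-02 -7.78205823e-02]
```

Request:
play_rows:
  commands:
    - [[0,0,0,6.3,10.4,-0.6,8.7],[0,0,0,6.3,10.4,-0.6,8.7],[0,0,0,6.3,10.4,-0.6,8.7],[0,0,0,6.3,10.4,-0.6,8.7],[0,0,0,6.3,10.4,-0.6,8.7]]

```text
clock: 2.03
tool_pos: [0.45, 0.2499, 0.2497]
orientation: [-180.0, -0.0, -0.3]
force: [-0.3, -0.1, -0.3]
opening: 0.0867
gripper_force: 0.0
```

```bash
python3 - <<'E'
from h import *
import pickle
s=snap("wrist","w1.png"); pickle.dump(s,open("w1.pkl","wb"))
p,r=pose(); print(p, s["origin"],ctrl.get_obs()["clock"])
E
```

```text
[0.4495563  0.2509613  0.24956868] [0.52680035 0.24929481 0.40736042] 2.0833
```

View pics/w1.png

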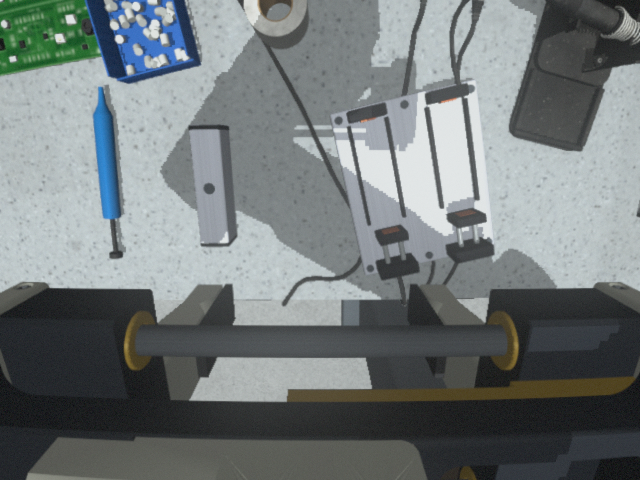

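```bash
cat >> h.py <<'E'
from scipy.optimize import least_squares
def T2(q,P):  # planar pose (x,y,yawdeg) on local pts Nx3
    a=np.deg2rad(q[2]); c,n=np.cos(a),np.sin(a); P=np.atleast_2d(P)
    return np.c_[q[0]+c*P[:,0]-n*P[:,1],q[1]+n*P[:,0]+c*P[:,1],P[:,2]]
def fit(s,P,uv,q0):
    f=least_squares(lambda q:(proj(s,T2([q[0],q[1],q[2]*57.3],P))-uv).ravel(),[q0[0],q0[1],np.deg2rad(q0[2])],x_scale=[.01,.01,.05])
    q=f.x.copy(); q[2]*=57.3; return q,np.sqrt(np.mean(f.fun**2))
def box(l,w=.032,h=.04): return np.array([[i*l/2,j*w/2,k] for k in (h,0) for i,j in((1,1),(1,-1),(-1,-1),(-1,1))])
def mosaic(s,crops,draws,fn,H=590):
    out=[]
    for x0,x1,y0,y1 in crops:
        f=H/(y1-y0); im=cv2.resize(s["color"][y0:y1,x0:x1,::-1],None,fx=f,fy=f,interpolation=cv2.INTER_CUBIC)
        for L in draws:
            uv=((proj(s,L)-[x0-.5,y0-.5])*f).astype(int)
            cv2.polylines(im,[uv.reshape(-1,1,2)],False,(0,0,255),1)
        out.append(im)
    m=np.hstack(out); print(m.shape,[round(H/(c[3]-c[2]),3) for c in crops]); cv2.imwrite("pics/"+fn,m)
def cradle_lines(q):
    z=.012; L=[[(-.107,.08,z),(.085,.08,z),(.085,-.08,z),(-.107,-.08,z),(-.107,.08,z)]]
    return [T2(q,np.array(l)) for l in L]
E
python3 - <<'E'
from h import *
import pickle
s=pickle.load(open("w1.pkl","rb"))
P=np.array([(.085,.08,.012),(.085,-.08,.012),(-.107,-.08,.012),(-.107,.08,.012)])
q,e=fit(s,P,np.array([(332,115),(475,80),(493,255),(362,275)]),[.46,.14,13]); print(np.round(q,4),e)
B=box(.13); ql,el=fit(s,B[:4],np.array([(191,127),(229,126),(230,243),(201,246)]),[.48,.37,0]); print(np.round(ql,4),el)
print(np.round(ray(s,[(191,127),(229,126),(230,243),(201,246)],.04),4))
mosaic(s,[(180,245,118,253),(325,500,73,288)],cradle_lines(q)+[T2(ql,B[[0,1,2,3,0]]),T2(ql,B[[4,5,6,7,4]])],"m1.png")
E
```

```text
[ 0.4853  0.144  11.7681] 2.238157826438075
[ 0.4772  0.3641 -2.3279] 2.669330769555275
[[0.5398 0.3809 0.04  ]
 [0.5401 0.342  0.04  ]
 [0.4171 0.3504 0.04  ]
 [0.4138 0.3831 0.04  ]]
(590, 764, 3) [4.37, 2.744]
```

View pics/m1.png

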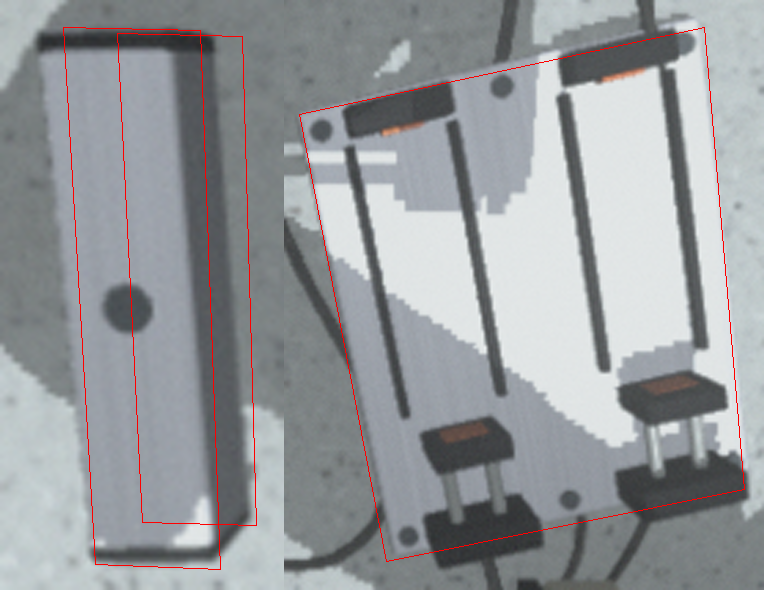

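```bash
python3 - <<'E'
from h import *
import pickle
s=pickle.load(open("w1.pkl","rb"))
B=box(.13); m=lambda L,x0,y0,f:np.array(L,float)/f+[x0-.5,y0-.5]
uvl=m([(38,38),(173,39),(212,553),(93,556)],180,118,4.37)
ql,el=fit(s,B[:4],uvl,[.48,.37,0]); print("long",np.round(ql,4),el)
C=lambda L:m([(x-284,y) for x,y in L],325,73,2.744)
rails=C([(349,147),(406,416),(453,122),(502,394),(563,95),(605,370),(668,70),(703,348)])
cor=C([(300,114),(704,19),(745,487),(387,561)])
P=np.array([(.085,.08,.012),(.085,-.08,.012),(-.107,-.08,.012),(-.107,.08,.012)])
def model(v):
    w,xa,xb=v[3:]*.1
    Q=np.array([(x,y,.02) for y in(.0425+w,.0425-w,-.0425+w,-.0425-w) for x in(xa,xb)])
    return np.r_[T2([v[0],v[1],v[2]*57.3],Q),T2([v[0],v[1],v[2]*57.3],P)]
f=least_squares(lambda v:(proj(s,model(v))-np.r_[rails,cor]).ravel(),[.485,.144,.2,.2,.6,-.4])
v=f.x; q=[v[0],v[1],v[2]*57.3]; print("cradle",np.round(q,4),np.round(v[3:]*.1,4)); print(np.round(f.fun.reshape(-1,2),1).tolist())
def loc(L,z):
    X=ray(s,C(L),z); a=-v[2]; d=X[:,:2]-v[:2]; return np.round(np.c_[np.cos(a)*d[:,0]-np.sin(a)*d[:,1],np.sin(a)*d[:,0]+np.cos(a)*d[:,1]],4).tolist()
print("stop back top",loc([(345,108),(450,82),(559,57),(673,31)],.032))
print("stop front bottom",loc([(352,137),(456,113),(565,87),(680,60)],.012), "as top",loc([(352,137),(456,113),(565,87),(680,60)],.032))
print("contact far-top",loc([(421,434),(491,417),(619,390),(696,371)],.048),"floor",loc([(421,434),(491,417),(619,390),(696,371)],.012))
print("contact near-top",loc([(432,473),(514,456),(627,425),(727,410)],.048))
E
```

```text
long [ 0.4774  0.368  -0.2275] 1.824895366325943
cradle [ 0.4865  0.1441 12.5682] [ 0.0205  0.069  -0.0408]
[[0.0, -0.7], [-1.2, -0.3], [0.2, -0.4], [-0.8, -0.1], [1.2, 0.1], [-0.1, 0.3], [1.2, 0.6], [-0.2, 0.5], [-1.3, 0.1], [-1.2, 1.0], [0.8, -1.1], [1.3, -0.1]]
stop back top [[0.082, 0.0627], [0.0825, 0.0231], [0.0825, -0.0178], [0.0827, -0.0606]]
stop front bottom [[0.0719, 0.0606], [0.0718, 0.0191], [0.0722, -0.0244], [0.0727, -0.0702]] as top [[0.0714, 0.0623], [0.0713, 0.0228], [0.0717, -0.0184], [0.0722, -0.0619]]
contact far-top [[-0.0423, 0.0597], [-0.0417, 0.032], [-0.0421, -0.0181], [-0.0413, -0.0483]] floor [[-0.0528, 0.0563], [-0.0521, 0.0259], [-0.0525, -0.0293], [-0.0516, -0.0626]]
contact near-top [[-0.0588, 0.0584], [-0.0592, 0.0257], [-0.0566, -0.0194], [-0.0594, -0.0588]]
```

```bash
python3 - <<'E'
from h import *
delta([0.42,0.13,0.21],12.5)
E
```

```text
row [-0.0, -0.0, -0.222] [-2.91, 12.11, 3.95] dist cm 13.1
```

Request:
play_rows:
  commands:
    - [[0,0,-0.222,-2.9,12.1,4.0,8.7],[0,0,-0.222,-2.9,12.1,4.0,8.7],[0,0,-0.222,-2.9,12.1,4.0,8.7],[0,0,-0.222,-2.9,12.1,4.0,8.7],[0,0,-0.222,-2.9,12.1,4.0,8.7],[0,0,-0.222,-2.9,12.1,4.0,8.7],[0,0,-0.222,-2.9,12.1,4.0,8.7],[0,0,-0.222,-2.9,12.1,4.0,8.7]]

```text
clock: 2.75
tool_pos: [0.4204, 0.1321, 0.2097]
orientation: [-180.0, -0.0, 12.7]
force: [0.3, 0.1, 0.1]
opening: 0.0869
gripper_force: 0.0
```

```bash
python3 - <<'E'
from h import *
import pickle
s=snap("wrist"); pickle.dump(s,open("w2.pkl","wb"))
o=ctrl.get_obs(); print(o["tool_pos"],o["orientation"],np.round(o["qvel"],2))
q=[.4865,.1441,12.57]
uv=proj(s,cradle_lines(q)[0]); print(np.round(uv))
x0,x1=int(uv[:,0].min())-12,int(uv[:,0].max())+12; y0,y1=int(uv[:,1].min())-25,int(uv[:,1].max())+12
print(x0,x1,y0,y1)
mosaic(s,[(max(x0,0),min(x1,640),max(y0,0),y1)],[],"m2.png")
delta([0.40,-0.22,0.21],0)
E
```

```text
[0.4202566  0.13195074 0.20953052] [-1.79992736e+02 -1.73321800e-02  1.26920930e+01] [-0.24  0.13 -0.3  -0.12  0.05  0.13]
[[249. 252.]
 [239.  56.]
 [410.  56.]
 [398. 252.]
 [249. 252.]]
226 422 30 264
(590, 494, 3) [2.521]
row [-0.0, -0.0, 0.222] [-9.71, 33.89, -0.05] dist cm 35.3
```

View pics/m2.png

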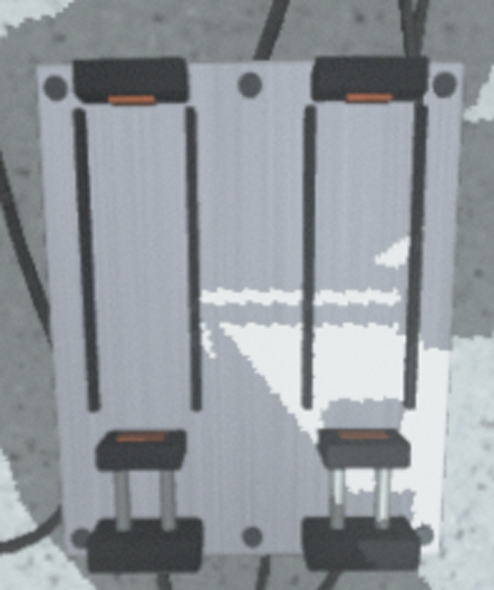

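```bash
cat > cf.py <<'E'
from h import *
import pickle
s=pickle.load(open("w2.pkl","rb"))
C=lambda L:np.array(L,float)/2.521+[226-.5,30-.5]
rails=C([(79,112),(94,408),(190,110),(196,408),(310,108),(307,406),(421,106),(409,406)])
cor=C([(38,66),(463,62),(441,552),(64,553)])
P=np.array([(.085,.08,.012),(.085,-.08,.012),(-.107,-.08,.012),(-.107,.08,.012)])
def model(v):
    w,xa,xb=v[3:]*.1
    Q=np.array([(x,y,.02) for y in(.0425+w,.0425-w,-.0425+w,-.0425-w) for x in(xa,xb)])
    return np.r_[T2([v[0],v[1],v[2]*57.3],Q),T2([v[0],v[1],v[2]*57.3],P)]
f=least_squares(lambda v:(proj(s,model(v))-np.r_[rails,cor]).ravel(),[.485,.144,.2,.2,.6,-.4])
v=f.x; q=[v[0],v[1],v[2]*57.3]; print("cradle",np.round(q,4),np.round(v[3:]*.1,4)); print(np.round(f.fun.reshape(-1,2),1).tolist())
def loc(L,z):
    X=ray(s,C(L),z); a=-v[2]; d=X[:,:2]-v[:2]; return np.round(np.c_[np.cos(a)*d[:,0]-np.sin(a)*d[:,1],np.sin(a)*d[:,0]+np.cos(a)*d[:,1]],4).tolist()
print("stop back top",loc([(74,60),(186,58),(313,58),(428,57)],.032))
print("stop front bottom",loc([(82,103),(188,102),(317,101),(425,100)],.012))
print("contact far bottom edge?",loc([(104,431),(184,431),(320,430),(404,430)],.012),"top",loc([(104,431),(184,431),(320,430),(404,430)],.048))
print("contact near-top",loc([(100,470),(182,469),(324,468),(410,467)],.048))
E
python3 cf.py
```

```text
cradle [ 0.4884  0.1436 13.1593] [ 0.0202  0.0667 -0.0423]
[[-0.4, -0.4], [-0.4, 0.2], [-0.5, -0.3], [-0.3, -0.2], [0.6, 0.0], [0.5, 0.2], [0.5, 0.8], [0.6, -0.1], [-2.1, -1.2], [1.4, -1.2], [-0.1, 1.3], [0.0, 2.1]]
stop back top [[0.0813, 0.0612], [0.0813, 0.0223], [0.0809, -0.0218], [0.0812, -0.0618]]
stop front bottom [[0.0708, 0.0624], [0.0705, 0.023], [0.0705, -0.0249], [0.0708, -0.0651]]
contact far bottom edge? [[-0.0527, 0.0601], [-0.053, 0.0275], [-0.0531, -0.0278], [-0.0533, -0.062]] top [[-0.0466, 0.0544], [-0.0469, 0.0251], [-0.0469, -0.0246], [-0.0471, -0.0553]]
contact near-top [[-0.0611, 0.0566], [-0.061, 0.0262], [-0.0611, -0.0263], [-0.0609, -0.0582]]
```

Request:
play_rows:
  commands:
    - [[0,0,0.222,-9.7,33.9,0,8.7],[0,0,0.222,-9.7,33.9,0,8.7],[0,0,0.222,-9.7,33.9,0,8.7],[0,0,0.222,-9.7,33.9,0,8.7],[0,0,0.222,-9.7,33.9,0,8.7],[0,0,0.222,-9.7,33.9,0,8.7],[0,0,0.222,-9.7,33.9,0,8.7],[0,0,0.222,-9.7,33.9,0,8.7]]

```text
clock: 3.47
tool_pos: [0.4007, -0.2036, 0.2098]
orientation: [180.0, -0.1, -0.0]
force: [1.6, 0.4, 0.4]
opening: 0.0867
gripper_force: 0.0
```

```bash
python3 - <<'E'
from h import *
import pickle
s=snap("wrist"); pickle.dump(s,open("w3.pkl","wb"))
o=ctrl.get_obs(); print(o["tool_pos"],o["orientation"],np.round(o["qvel"],1))
a=proj(s,[(.469,-.165,.04),(.443,-.32,.04)]); print(a)
b=[(max(0,int(u[0])-60),min(640,int(u[0])+60),max(0,int(u[1])-75),int(u[1])+75) for u in a]; print(b)
mosaic(s,b,[],"m3.png",480)
E
```

```text
[ 0.39965084 -0.20940352  0.20940773] [ 1.79905722e+02  4.37971047e-02 -2.76362765e-01] [  7.5  -1.4  -2.3  -0.9  -0.3 -12.6]
[[278.2821138  148.40994874]
 [445.3988878  177.45153442]]
[(218, 338, 73, 223), (385, 505, 102, 252)]
(480, 768, 3) [3.2, 3.2]
```

View pics/m3.png

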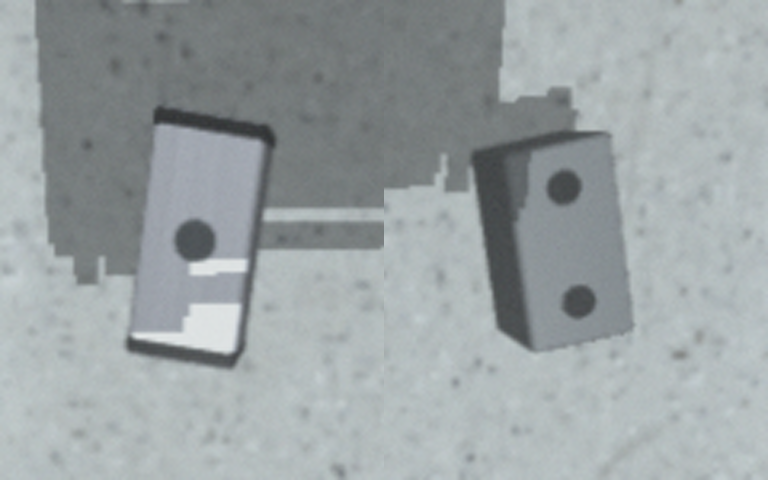

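```bash
python3 - <<'E'
from h import *
import pickle
s=pickle.load(open("w3.pkl","rb"))
S=lambda L:np.array(L,float)/3.2+[218-.5,73-.5]
G=lambda L:(np.array(L,float)-[384,0])/3.2+[385-.5,102-.5]
q,e=fit(s,box(.07)[:4],S([(157,107),(266,128),(234,363),(128,347)]),[.469,-.165,-5]); print("short",np.round(q,4),e,"dot",np.round(ray(s,S([(195,240)]),.04),4))
q,e=fit(s,box(.06)[:4],G([(508,157),(610,137),(633,328),(535,352)]),[.443,-.32,8]); print("spacer",np.round(q,4),e,"dots",np.round(ray(s,G([(564,187),(578,301)]),.04),4))
E
```

```text
short [ 0.4698 -0.1654 -9.5061] 1.5141967421898208 dot [[ 0.4698 -0.1652  0.04  ]]
spacer [ 0.4421 -0.3181 12.7739] 1.3537581521747724 dots [[ 0.459  -0.3142  0.04  ]
 [ 0.426  -0.3214  0.04  ]]
```

```bash
python3 - <<'E'
from h import *
delta([.442,-.318,.09],12.5); delta([.442,-.318,.014],12.5)
E
```

```text
row [0.002, 0.001, -0.223] [4.3, 10.82, 11.96] dist cm 16.7
row [0.002, 0.001, -0.223] [4.3, 10.81, 19.56] dist cm 22.8
```

Request:
play_rows:
  commands:
    - [[0,0,-0.223,4.3,10.8,12.0,8.7],[0,0,-0.223,4.3,10.8,12.0,8.7],[0,0,-0.223,4.3,10.8,12.0,8.7],[0,0,-0.223,4.3,10.8,12.0,8.7],[0,0,-0.223,4.3,10.8,12.0,8.7],[0,0,-0.223,4.3,10.8,15.5,8.7],[0,0,-0.223,4.3,10.8,18.0,8.7],[0,0,-0.223,4.3,10.8,18.0,8.7]]

```text
clock: 4.18
tool_pos: [0.4406, -0.3087, 0.0248]
orientation: [-179.7, 0.4, 12.6]
force: [-0.7, 0.8, -0.9]
opening: 0.087
gripper_force: 0.0
```

```bash
python3 - <<'E'
from h import *
delta([.442,-.318,.014],12.5)
E
```

```text
row [-0.004, 0.007, 0.002] [-0.06, 0.94, 1.07] dist cm 1.4
```

Request:
play_rows:
  commands:
    - [[0,0,0,0,0.9,1.1,8.7],[0,0,0,0,0.9,1.1,8.7],[0,0,0,0,0.9,1.1,2.8],[0,0,0,0,0.9,1.1,2.8],[0,0,0,0,0.9,1.1,2.8],[0,0,0,0,0.9,1.1,2.8],[0,0,0,0,0.9,1.1,2.8],[0,0,0,0,0.9,1.1,2.8]]

```text
clock: 4.85
tool_pos: [0.4454, -0.3189, 0.0189]
orientation: [180.0, -0.0, 12.7]
force: [-0.8, -0.6, -0.0]
opening: 0.0526
gripper_force: 0.0
```

```bash
cat >> h.py <<'E'
CR=[.488,.1437,13.0]; XP=.071
def pk(side,x,z,y=0):
    return T2(CR,[(XP+x,(.0425 if side=="L" else -.0425)+y,.012+z)])[0]
E
python3 - <<'E'
from h import *
p,r=pose(); print(p,r.as_euler('xyz',True))
delta([p[0],p[1],.16],12.5); w=pk("R",-.089,.16); print(w); delta(w,13)
E
```

```text
[ 0.44541177 -0.31888281  0.01887197] [ 1.79975913e+02 -4.19039655e-02  1.26801502e+01]
row [0.0, -0.001, 0.003] [0.01, 0.01, -14.11] dist cm 14.1
[0.48002176 0.09824015 0.172     ]
row [0.0, -0.001, -0.006] [12.54, -39.93, -15.32] dist cm 44.6
```

Request:
play_rows:
  commands:
    - [[0,0,0,0,0,0,2.8],[0,0,0,0,0,0,2.8],[0,0,0,0,0,0,2.8],[0,0,0,0,0,0,2.8],[0,0,0,0,0,0,2.8]]

```text
clock: 5.27
tool_pos: [0.4452, -0.3189, 0.0184]
orientation: [-180.0, 0.0, 12.7]
force: [-0.2, -0.1, 1.5]
opening: 0.0313
gripper_force: 30.0
```

Request:
play_rows:
  commands:
    - [[0,0,0,0,0,-4,2.8],[0,0,0,0,0,-8.5,2.8],[0,0,0,12.5,-40,-8.5,2.8],[0,0,0,12.5,-40,-8.5,2.8],[0,0,0,12.5,-40,-8.5,2.8],[0,0,0,12.5,-40,-8.5,2.8],[0,0,0,12.5,-40,-8.5,2.8],[0,0,0,12.5,-40,-8.5,2.8]]

```text
clock: 5.93
tool_pos: [0.4652, -0.068, 0.1021]
orientation: [-180.0, -0.0, 12.7]
force: [1.8, -0.1, -2.1]
opening: 0.0317
gripper_force: 30.0
```

```bash
python3 - <<'E'
from h import *
p,r=pose(); print(p,r.as_euler('xyz',True))
delta(pk("R",-.086,.09),13)
E
```

```text
[ 0.46521573 -0.06795572  0.10213252] [-1.79997191e+02 -2.02361296e-02  1.26506438e+01]
row [-0.0, -0.0, -0.006] [5.38, -15.89, 0.02] dist cm 16.8
```

Request:
play_rows:
  commands:
    - [[0,0,-0.006,5.4,-15.9,0,2.8],[0,0,-0.006,5.4,-15.9,0,2.8],[0,0,-0.006,5.4,-15.9,0,2.8],[0,0,-0.006,5.4,-15.9,0,2.8],[0,0,-0.006,5.4,-15.9,0,2.8],[0,0,-0.006,5.4,-15.9,0,2.8],[0,0,-0.006,5.4,-15.9,0,2.8],[0,0,-0.006,5.4,-15.9,0,2.8]]

```text
clock: 6.6
tool_pos: [0.4829, 0.0963, 0.1017]
orientation: [180.0, 0.0, 13.0]
force: [-0.1, -1.0, -1.8]
opening: 0.0317
gripper_force: 30.0
```

```bash
python3 - <<'E'
from h import *
import pickle
p,r=pose(); print(p,r.as_euler('xyz',True))
delta(pk("R",-.086,.020),13); delta(pk("R",-.086,.09),13)
s=snap("wrist"); pickle.dump(s,open("w4.pkl","wb"))
L=cradle_lines(CR)+[np.array([pk("R",-.004,.008,y),pk("R",-.113,.008,y)]) for y in(.0202,-.0202)]+[np.array([pk("R",-.119,.0,y),pk("R",-.119,.0,-y)]) for y in(.016,)]
mosaic(s,[(180,500,20,330)],L,"m4.png",580)
E
```

```text
[0.48291386 0.09634322 0.10174515] [1.79988734e+02 4.97887769e-02 1.29727295e+01]
row [0.0, 0.001, -0.0] [0.07, -0.25, 6.97] dist cm 7.0
row [0.0, 0.001, -0.0] [0.06, -0.25, -0.03] dist cm 0.3
(580, 599, 3) [1.871]
```

View pics/m4.png

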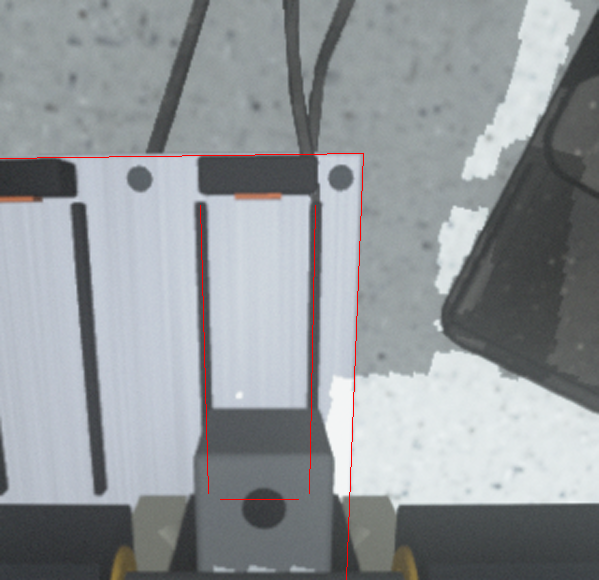

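Request:
play_rows:
  commands:
    - [[0,0,0,0,-0.2,0,2.8],[0,0,0,0,-0.2,3.5,2.8],[0,0,0,0,-0.2,5.5,2.8],[0,0,0,0,-0.2,6.2,2.8],[0,0,0,0,-0.2,6.6,2.8],[0,0,0,0,-0.2,6.9,2.8],[0,0,0,0,-0.2,7.0,2.8],[0,0,0,0,-0.2,7.0,2.8]]

```text
clock: 7.32
tool_pos: [0.4836, 0.0994, 0.0327]
orientation: [-180.0, -0.1, 13.0]
force: [-0.5, -0.4, -0.9]
opening: 0.0317
gripper_force: 30.0
```

Request:
play_rows:
  commands:
    - [[0,0,0,0,0,0.2,2.8],[0,0,0,0,0,0.2,2.8],[0,0,0,0,0,0.2,5.5],[0,0,0,0,0,0.2,5.5],[0,0,0,0,0,0.2,5.5],[0,0,0,0,0,0.2,5.5],[0,0,0,0,0,0.2,5.5],[0,0,0,0,0,-3,6]]

```text
clock: 7.98
tool_pos: [0.4796, 0.0974, 0.0577]
orientation: [179.9, 0.5, 12.9]
force: [-0.4, 0.9, -0.9]
opening: 0.0572
gripper_force: 0.0
```

```bash
python3 - <<'E'
from h import *
p,r=pose(); print(p,r.as_euler('xyz',True))
delta([.4698,-.1654,.12],-8.5); 
E
```

```text
[0.4796381  0.09742057 0.05771059] [179.86101913   0.52464672  12.9482779 ]
row [0.004, 0.009, 0.374] [-6.9, 25.41, -6.1] dist cm 27.0
```

Request:
play_rows:
  commands:
    - [[0,0,0,0,0,-4,8],[0,0,0.37,-6.9,25.4,-6.1,8.7],[0,0,0.37,-6.9,25.4,-6.1,8.7],[0,0,0.37,-6.9,25.4,-6.1,8.7],[0,0,0.37,-6.9,25.4,-6.1,8.7],[0,0,0.37,-6.9,25.4,-6.1,8.7],[0,0,0.37,-6.9,25.4,-6.1,8.7],[0,0,0.37,-6.9,25.4,-6.1,8.7]]

```text
clock: 8.65
tool_pos: [0.4724, -0.1676, 0.1235]
orientation: [180.0, -0.0, -8.3]
force: [1.2, 0.6, 1.0]
opening: 0.0869
gripper_force: 0.0
```

Request:
play_rows:
  commands:
    - [[0,0,0,0,0,0,8.7],[0,0,0,0,0,0,8.7],[0,0,0,0,0,0,8.7]]

```text
clock: 8.9
tool_pos: [0.4728, -0.1636, 0.1229]
orientation: [-180.0, 0.0, -8.2]
force: [0.2, -0.3, 0.1]
opening: 0.0871
gripper_force: 0.0
```

```bash
python3 - <<'E'
from h import *
p,r=pose(); print(p,r.as_euler('xyz',True))
delta([.4698,-.1654,.014],-8.5); 
E
```

```text
[ 0.47281377 -0.16359345  0.12288666] [-1.79995124e+02  1.08015742e-02 -8.20148988e+00]
row [-0.0, 0.0, 0.005] [-0.27, 0.22, 10.89] dist cm 10.9
```

Request:
play_rows:
  commands:
    - [[0,0,0.005,-0.3,0.2,3,8.7],[0,0,0.005,-0.3,0.2,6.5,8.7],[0,0,0.005,-0.3,0.2,9.5,8.7],[0,0,0.005,-0.3,0.2,10.7,8.7],[0,0,0.005,-0.3,0.2,10.9,8.7],[0,0,0.005,-0.3,0.2,10.9,8.7],[0,0,0.005,-0.3,0.2,10.9,2.8],[0,0,0.005,-0.3,0.2,10.9,2.8]]

```text
clock: 9.57
tool_pos: [0.4709, -0.1649, 0.0153]
orientation: [-180.0, -0.1, -8.4]
force: [0.6, -0.4, -0.0]
opening: 0.0784
gripper_force: 0.0
```

Request:
play_rows:
  commands:
    - [[0,0,0,0,0,0,2.8],[0,0,0,0,0,0,2.8],[0,0,0,0,0,0,2.8],[0,0,0,0,0,0,2.8],[0,0,0,0,0,0,2.8],[0,0,0,0,0,0,2.8],[0,0,0,0,0,0,2.8],[0,0,0,0,0,0,2.8]]

```text
clock: 10.23
tool_pos: [0.4697, -0.1654, 0.014]
orientation: [180.0, 0.0, -8.5]
force: [-0.1, 0.4, 1.1]
opening: 0.032
gripper_force: 29.9
```

```bash
python3 - <<'E'
from h import *
p,r=pose(); print(p,r.as_euler('xyz',True),ctrl.get_obs()["opening"])
w=pk("R",-.02,.09); print(w); delta(w,13)
E
```

```text
[ 0.4696964  -0.16539969  0.01401486] [ 1.79999490e+02  2.59675728e-03 -8.46887048e+00] 0.03201901538829149
[0.54725329 0.11376178 0.102     ]
row [0.0, 0.0, -0.375] [3.56, -28.75, -8.8] dist cm 30.3
```

```bash
cat >> h.py <<'E'
def tcp(side,N,zn,th,L,h,dx=0,dy=0,yaw=None):
    """TCP for near-lower corner N (mm), height zn, tilt th; grip at L/2+dx mm along, h mm up"""
    c,n=np.cos(np.deg2rad(th)),np.sin(np.deg2rad(th)); a=L/2+dx
    return pk(side,(N+a*c-h*n)/1000,(zn+a*n+h*c)/1000,dy/1000)
def seq(side,W,L,h,dx=0,dy=0):
    for N,zn,th in W: print((N,zn,th),end=" "); delta(tcp(side,N,zn,th,L,h,dx,dy),CR[2],th)
E
python3 - <<'E'
from h import *
w=pk("R",-.035,.115); print(w); delta(w,13)
s=snap("top")
for m in ["spacer","flux_bottle"]: print(m,[(round(q["conf"],2),np.round(q["bbox"])) for q in ctrl.find_in(s,m)[:2]])
print(np.round(ray(s,[(325,245),(355,245),(345,195),(325,190),(358,190)],.05),3))
E
```

```text
[0.53263774 0.11038751 0.127     ]
row [0.0, 0.0, -0.375] [2.16, -28.2, -11.3] dist cm 30.5
spacer []
flux_bottle [(0.54, array([383., 204.,  21.,  21.]))]
[[ 0.523  0.022  0.05 ]
 [ 0.522 -0.056  0.05 ]
 [ 0.655 -0.034  0.05 ]
 [ 0.669  0.018  0.05 ]
 [ 0.668 -0.069  0.05 ]]
```

Request:
play_rows:
  commands:
    - [[0,0,0,0,0,-4,2.8],[0,0,0,0,0,-8,2.8],[0,0,0,0,0,-11.3,2.8],[0,0,-0.375,2.2,-28.2,-11.3,2.8],[0,0,-0.375,2.2,-28.2,-11.3,2.8],[0,0,-0.375,2.2,-28.2,-11.3,2.8],[0,0,-0.375,2.2,-28.2,-11.3,2.8],[0,0,-0.375,2.2,-28.2,-11.3,2.8]]

```text
clock: 11.05
tool_pos: [0.516, 0.0395, 0.1271]
orientation: [-180.0, -0.0, 13.0]
force: [1.1, 0.1, -1.2]
opening: 0.0321
gripper_force: 29.9
```

Request:
play_rows:
  commands:
    - [[0,0,0,0,0,0,2.8],[0,0,0,0,0,0,2.8]]

```text
clock: 11.22
tool_pos: [0.5163, 0.0398, 0.1265]
orientation: [-180.0, 0.0, 13.2]
force: [0.2, 0.0, -1.6]
opening: 0.0317
gripper_force: 29.9
```

```bash
python3 - <<'E'
from h import *
p,r=pose(); print(p,r.as_euler('xyz',True))
seq("R",[(-42,55,0),(-42,55,20)],70,14)
E
```

```text
[0.51634121 0.03979097 0.12653606] [-1.79997797e+02  4.22497148e-02  1.32184820e+01]
(-42, 55, 0) row [-0.0, 0.001, 0.004] [6.0, -6.49, 4.55] dist cm 9.9
(-42, 55, 20) row [-0.001, 0.35, 0.004] [5.31, -6.49, 3.44] dist cm 9.1
```

Request:
play_rows:
  commands:
    - [[0,0.12,0,2.5,-3,0,2.8],[0,0.23,0,5.3,-6.5,0,2.8],[0,0.35,0,5.3,-6.5,2,2.8],[0,0.35,0,5.3,-6.5,3.4,2.8],[0,0.35,0,5.3,-6.5,3.4,2.8],[0,0.35,0,5.3,-6.5,3.4,2.8],[0,0.35,0,5.3,-6.5,3.4,2.8],[0,0.35,0,5.3,-6.5,3.4,2.8]]

```text
clock: 11.88
tool_pos: [0.5552, 0.113, 0.0945]
orientation: [-180.0, -20.2, 12.9]
force: [-0.1, 0.7, -0.3]
opening: 0.0316
gripper_force: 29.9
```

```bash
python3 - <<'E'
from h import *
import pickle
p,r=pose(); print(p,r.as_euler('xyz',True))
seq("R",[(-42,2,20),(-54,2,20),(-66,2,20)],70,14)
s=snap("wrist"); pickle.dump(s,open("w5.pkl","wb"))
L=cradle_lines(CR)+[np.array([pk("R",-.004,.008,y),pk("R",-.113,.008,y)]) for y in(.0202,-.0202)]+[np.array([pk("R",x,.04,.016),pk("R",x,.04,-.016)]) for x in(-.059,-.119)]
mosaic(s,[(150,470,10,330)],L,"m5.png",580)
E
```

```text
[0.55523696 0.11304573 0.09450878] [-179.96582193  -20.18755822   12.91740029]
(-42, 2, 20) row [-0.0, -0.003, -0.001] [-2.05, -0.25, 5.15] dist cm 5.5
(-54, 2, 20) row [-0.0, -0.003, -0.001] [-3.18, -0.24, 4.73] dist cm 5.7
(-66, 2, 20) row [-0.0, -0.003, -0.001] [-4.31, -0.24, 4.32] dist cm 6.1
(580, 580, 3) [1.812]
```

View pics/m5.png

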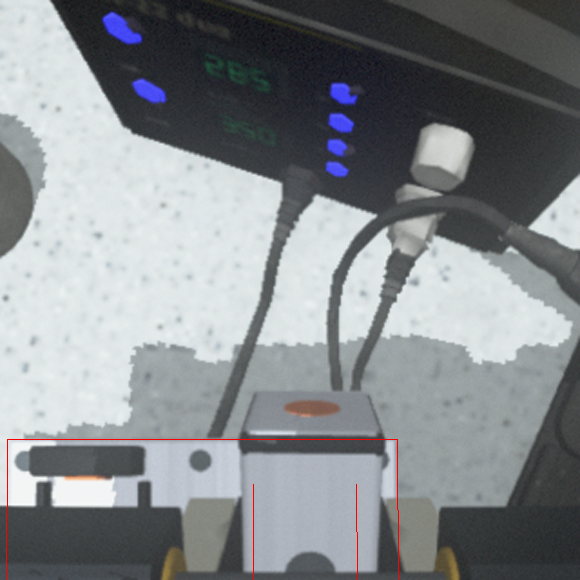

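Request:
play_rows:
  commands:
    - [[0,0,0,-1,-0.2,2,2.8],[0,0,0,-1.8,-0.2,4,2.8],[0,0,0,-2.05,-0.2,4.8,2.8],[0,0,0,-2.05,-0.2,5.1,2.8],[0,0,0,-2.05,-0.2,5.1,2.8],[0,0,0,-2.05,-0.2,5.1,2.8],[0,0,0,-2.05,-0.2,5.1,2.8]]

```text
clock: 12.52
tool_pos: [0.5558, 0.1134, 0.0529]
orientation: [-179.6, -18.8, 13.0]
force: [0.1, -0.2, -1.4]
opening: 0.0319
gripper_force: 29.9
```

```bash
python3 - <<'E'
from h import *
p,r=pose(); print(p,r.as_euler('xyz',True))
seq("R",[(-42,2,20),(-54,2,20),(-66,2,20)],70,14)
E
```

```text
[0.55577851 0.11342389 0.05294821] [-179.55266815  -18.77469563   12.98254348]
(-42, 2, 20) row [-0.008, 0.021, -0.0] [-0.65, -0.21, 1.24] dist cm 1.4
(-54, 2, 20) row [-0.008, 0.021, -0.0] [-1.78, -0.22, 0.86] dist cm 2.0
(-66, 2, 20) row [-0.008, 0.021, -0.0] [-2.92, -0.22, 0.47] dist cm 3.0
```

Request:
play_rows:
  commands:
    - [[0,0,0,0,0,0,2.8],[0,0,0,0,0,0,2.8],[0,0,0,0,0,0,2.8]]

```text
clock: 12.77
tool_pos: [0.555, 0.114, 0.0524]
orientation: [-179.5, -18.7, 13.1]
force: [-0.4, -0.8, -2.2]
opening: 0.0317
gripper_force: 29.9
```

```bash
python3 - <<'E'
from h import *
p,r=pose(); print(p,r.as_euler('xyz',True)); o=ctrl.get_obs(); print(np.round(o["joint_pos"],1),np.round(o["qvel"],1),np.round(o["tau"],1))
seq("R",[(-42,2,20),(-54,2,20),(-66,2,20)],70,14)
E
```

```text
[0.55495858 0.11398207 0.05244441] [-179.53124619  -18.72282306   13.0561154 ]
[ 23.9  11.5 -58.2  58.4  -3.5  21.4] [-0.3  0.1 -0.1  0.4  0.2 -0.1] [ -0.  -35.   18.5   1.4   0.5   0. ]
(-42, 2, 20) row [-0.009, 0.022, 0.001] [-0.57, -0.14, 1.22] dist cm 1.3
(-54, 2, 20) row [-0.009, 0.022, 0.001] [-1.7, -0.15, 0.83] dist cm 1.9
(-66, 2, 20) row [-0.009, 0.022, 0.001] [-2.84, -0.15, 0.45] dist cm 2.9
```

```bash
python3 - <<'E'
from h import *
import pickle
s=pickle.load(open("w5.pkl","rb"))
uv=np.array([(125,125),(490,252),(580,205)])/1.812+[150,10]
for z in (0,.01): print(np.round(ray(s,uv,z),3).tolist())
p,r=pose(); print(p)
# place short cell level in left pocket: up first, then over
delta([p[0],p[1],.12],13,0)
delta(tcp("L",-90,60,0,70,14),13,0); delta(tcp("L",-90,0,0,70,14),13,0)
E
```

```text
[[0.699, 0.231, 0.0], [0.678, 0.061, 0.0], [0.709, 0.026, 0.0]]
[[0.695, 0.227, 0.01], [0.674, 0.063, 0.01], [0.704, 0.029, 0.01]]
[0.55495858 0.11398207 0.05244441]
row [-0.008, -0.327, 0.002] [2.17, -0.05, -6.4] dist cm 6.8
row [-0.008, -0.327, 0.002] [-2.95, -8.69, -4.47] dist cm 10.2
row [-0.008, -0.327, 0.002] [-4.87, -8.65, 1.21] dist cm 10.0
```

Request:
play_rows:
  commands:
    - [[0,0,0,0.7,0,-2.5,2.8],[0,-0.11,0,1.5,0,-5,2.8],[0,-0.22,0,2.2,0,-6.4,2.8],[0,-0.327,0,2.2,0,-6.4,2.8],[0,-0.327,0,-2.95,-8.7,-4.5,2.8],[0,-0.327,0,-2.95,-8.7,-4.5,2.8],[0,-0.327,0,-2.95,-8.7,-4.5,2.8],[0,-0.327,0,-2.95,-8.7,-4.5,2.8]]

```text
clock: 13.43
tool_pos: [0.4922, 0.1932, 0.0849]
orientation: [-179.4, 0.2, 13.3]
force: [-0.9, -1.9, -1.5]
opening: 0.0319
gripper_force: 29.9
```

Request:
play_rows:
  commands:
    - [[0,0,0,0,0,0,2.8],[0,0,0,0,0,0,2.8]]

```text
clock: 13.6
tool_pos: [0.4934, 0.1889, 0.0857]
orientation: [-179.6, 0.1, 13.3]
force: [0.3, 0.3, -1.6]
opening: 0.0318
gripper_force: 29.9
```

```bash
python3 - <<'E'
from h import *
p,r=pose(); print(p,r.as_euler('xyz',True)); print(np.round(ctrl.get_obs()["joint_pos"],1))
delta(tcp("L",-90,60,0,70,14),13,0); delta(tcp("L",-90,0,0,70,14),13,0)
E
```

```text
[0.49337895 0.18892184 0.08567146] [-1.79554457e+02  8.61350482e-02  1.32826394e+01]
[ 41.9  14.8 -28.   -0.6 -47.   61.8]
row [-0.008, 0.002, 0.005] [0.06, 0.04, -0.03] dist cm 0.1
row [-0.008, 0.002, 0.005] [0.07, 0.08, 5.97] dist cm 6.0
```

Request:
play_rows:
  commands:
    - [[-0.008,0,0.005,0,0,3,2.8],[-0.008,0,0.005,0,0,5,2.8],[-0.008,0,0.005,0,0,5.7,2.8],[-0.008,0,0.005,0,0,5.9,2.8],[-0.008,0,0.005,0,0,6,2.8],[-0.008,0,0.005,0,0,6,2.8],[-0.008,0,0.005,0,0,6,5.5],[-0.008,0,0.005,0,0,6,5.5]]

```text
clock: 14.27
tool_pos: [0.4944, 0.1892, 0.0267]
orientation: [-180.0, -0.0, 12.9]
force: [-1.0, 0.4, -0.9]
opening: 0.0404
gripper_force: 0.0
```

Request:
play_rows:
  commands:
    - [[0,0,0,0,0,0,5.5],[0,0,0,0,0,0,5.5],[0,0,0,0,0,0,5.5]]

```text
clock: 14.52
tool_pos: [0.4938, 0.189, 0.026]
orientation: [180.0, 0.0, 12.9]
force: [0.7, 0.4, -0.5]
opening: 0.0541
gripper_force: 0.0
```

```bash
python3 - <<'E'
from h import *
p,r=pose(); print(p,r.as_euler('xyz',True))
delta(tcp("L",-90,0,0,70,16,-5),13,-15)
E
```

```text
[0.49378606 0.18896904 0.02604997] [1.79998464e+02 3.84485704e-02 1.28915242e+01]
row [-0.0, -0.261, -0.002] [-0.48, 0.03, -0.19] dist cm 0.5
```

Request:
play_rows:
  commands:
    - [[0,-0.09,0,-0.2,0,-0.3,5.5],[0,-0.18,0,-0.4,0,-0.3,5.5],[0,-0.262,0,-0.5,0,-0.2,5.5],[0,-0.262,0,-0.5,0,-0.2,5.5],[0,-0.262,0,-0.5,0,-0.2,2.8],[0,-0.262,0,-0.5,0,-0.2,2.8],[0,-0.262,0,-0.5,0,-0.2,2.8],[0,-0.262,0,-0.5,0,-0.2,2.8]]

```text
clock: 15.18
tool_pos: [0.4882, 0.1876, 0.0281]
orientation: [180.0, 15.0, 12.9]
force: [-0.5, 0.3, 0.0]
opening: 0.0338
gripper_force: 0.0
```

Request:
play_rows:
  commands:
    - [[0,0,0,0,0,0,2.8],[0,0,0,0,0,0,2.8],[0,0,0,0,0,0,2.8]]

```text
clock: 15.43
tool_pos: [0.4883, 0.1877, 0.0282]
orientation: [180.0, 15.1, 12.9]
force: [-1.8, -0.6, 3.9]
opening: 0.0318
gripper_force: 29.9
```

```bash
cat >> h.py <<'E'
def seq2(side,W,L,h,dx,pre,dy=0):
    for N,zn,th in W: print((N,zn,th),end=" "); delta(tcp(side,N,zn,th,L,h,dx,dy),CR[2],th-pre)
E
python3 - <<'E'
from h import *
p,r=pose(); print(p,r.as_euler('xyz',True))
# TCP in cell frame at grasp (cell N=-90,z=0 in L)
c=tcp("L",-90,0,0,70,0); a=np.deg2rad(13); d=p-c; print("dx,dy,h mm",np.round([1000*(d[0]*np.cos(a)+d[1]*np.sin(a)),1000*(-d[0]*np.sin(a)+d[1]*np.cos(a)),1000*d[2]],1))
seq2("L",[(-90,60,0)],70,16,-5,15); seq2("R",[(-42,60,0),(-42,55,20)],70,16,-5,15)
E
```

```text
[0.48831172 0.18766394 0.02816611] [179.9871642   15.08337344  12.90446076]
dx,dy,h mm [-5.8  0.3 16.2]
(-90, 60, 0) row [-0.0, 0.001, -0.002] [-1.48, 0.03, -5.8] dist cm 6.0
(-42, 60, 0) row [-0.0, 0.001, -0.002] [3.17, 8.52, -7.05] dist cm 11.5
(-42, 55, 20) row [0.0, 0.351, -0.002] [2.35, 8.52, -7.27] dist cm 11.4
```

Request:
play_rows:
  commands:
    - [[0,0,0,-0.8,0,-3,2.8],[0,0,0,-1.5,0,-5.8,2.8],[0,0.12,0,-1,1,-7.3,2.8],[0,0.24,0,2.35,8.5,-7.3,2.8],[0,0.351,0,2.35,8.5,-7.3,2.8],[0,0.351,0,2.35,8.5,-7.3,2.8],[0,0.351,0,2.35,8.5,-7.3,2.8],[0,0.351,0,2.35,8.5,-7.3,2.8]]

```text
clock: 16.1
tool_pos: [0.5483, 0.114, 0.0925]
orientation: [180.0, -5.0, 12.9]
force: [0.6, 0.6, -2.0]
opening: 0.0316
gripper_force: 29.9
```

Request:
play_rows:
  commands:
    - [[0,0,0,0,0,0,2.8],[0,0,0,0,0,0,2.8]]

```text
clock: 16.27
tool_pos: [0.5489, 0.1152, 0.0921]
orientation: [180.0, -5.0, 12.9]
force: [0.3, -1.1, -2.0]
opening: 0.0318
gripper_force: 29.9
```

```bash
python3 - <<'E'
from h import *
p,r=pose(); print(p,r.as_euler('xyz',True)); print(np.round(ctrl.get_obs()["joint_pos"],1))
seq2("R",[(-42,55,20),(-42,2,20),(-54,2,20),(-66,2,20)],70,16,-5,15)
E
```

```text
[0.54891608 0.11516512 0.09214656] [179.98959848  -5.02252134  12.92864583]
[ 33.1  14.4 -29.1   2.6 -41.8  68. ]
(-42, 55, 20) row [0.0, -0.0, -0.001] [-0.12, 0.1, -0.03] dist cm 0.2
(-42, 2, 20) row [0.0, -0.0, -0.001] [-0.58, 0.1, 5.25] dist cm 5.3
(-54, 2, 20) row [0.0, -0.0, -0.001] [-1.78, 0.1, 5.15] dist cm 5.4
(-66, 2, 20) row [0.0, -0.0, -0.001] [-2.97, 0.1, 5.04] dist cm 5.9
```

Request:
play_rows:
  commands:
    - [[0,0,0,-0.3,0.1,2.5,2.8],[0,0,0,-0.6,0.15,4.2,2.8],[0,0,0,-0.6,0.15,5,2.8],[0,0,0,-0.6,0.15,5.25,2.8],[0,0,0,-0.6,0.15,5.25,2.8],[0,0,0,-0.6,0.15,5.25,2.8],[0,0,0,-0.6,0.15,5.25,2.8]]

```text
clock: 16.85
tool_pos: [0.5458, 0.1121, 0.0388]
orientation: [179.9, -4.8, 12.9]
force: [-5.5, 0.1, 3.3]
opening: 0.0318
gripper_force: 30.0
```

```bash
python3 - <<'E'
from h import *
p,r=pose(); print(p,r.as_euler('xyz',True)); print(np.round(ctrl.get_obs()["joint_pos"],1))
seq2("R",[(-42,2,20),(-54,2,20),(-66,2,20)],70,16,-5,15)
E
```

```text
[0.5458382  0.11205413 0.03884243] [179.91987047  -4.79775005  12.90269759]
[ 33.   18.4 -32.6   3.  -34.5  67.5]
(-42, 2, 20) row [0.002, 0.004, -0.002] [0.25, -0.13, -0.02] dist cm 0.3
(-54, 2, 20) row [0.002, 0.004, -0.002] [-0.94, -0.13, -0.12] dist cm 1.0
(-66, 2, 20) row [0.002, 0.004, -0.002] [-2.14, -0.13, -0.23] dist cm 2.2
```

Request:
play_rows:
  commands:
    - [[0,0,0,0,0,0,2.8],[0,0,0,0,0,0,2.8]]

```text
clock: 17.02
tool_pos: [0.5459, 0.1121, 0.0389]
orientation: [179.9, -4.8, 12.9]
force: [-6.0, -0.3, 3.3]
opening: 0.0316
gripper_force: 30.0
```

```bash
python3 - <<'E'
from h import *
o=ctrl.get_obs(); p,r=pose(o); print(p,o["force"],o["moment"])
seq2("R",[(-42,2,20),(-54,2,20),(-66,2,20),(-69.5,1.5,16.5)],70,16,-5,15)
s=snap("wrist","w6.png")
E
```

```text
[0.54590647 0.11209716 0.03888259] [-5.99165637 -0.31130328  3.30192923] [-0.37744498  2.53569959 -0.01620089]
(-42, 2, 20) row [0.001, 0.003, -0.002] [0.24, -0.13, -0.02] dist cm 0.3
(-54, 2, 20) row [0.001, 0.003, -0.002] [-0.95, -0.13, -0.12] dist cm 1.0
(-66, 2, 20) row [0.001, 0.003, -0.002] [-2.15, -0.13, -0.22] dist cm 2.2
(-69.5, 1.5, 16.5) row [0.001, -0.058, -0.002] [-2.36, -0.13, -0.05] dist cm 2.4
```

Request:
play_rows:
  commands:
    - [[0,0,0,-0.4,0,-0.05,2.8],[0,0,0,-0.8,0,-0.05,2.8],[0,0,0,-1,0,-0.1,2.8],[0,0,0,-1,0,-0.1,2.8],[0,0,0,-1,0,-0.1,2.8]]

```text
clock: 17.48
tool_pos: [0.5389, 0.1111, 0.0402]
orientation: [-180.0, -5.2, 12.9]
force: [4.6, 2.0, -2.1]
opening: 0.032
gripper_force: 30.0
```

View pics/w6.png

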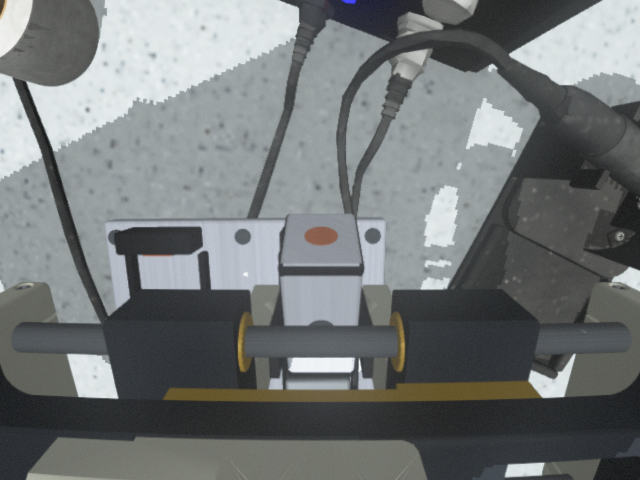

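```bash
python3 - <<'E'
from h import *
o=ctrl.get_obs(); p,r=pose(o); print(p,r.as_euler('xyz',True),o["force"],o["moment"])
seq2("R",[(-42,2,20),(-54,2,20),(-66,2,20),(-69.5,1.5,16.5)],70,16,-5,15)
E
```

```text
[0.53894543 0.11110133 0.04021225] [-179.97839408   -5.19137944   12.93203908] [ 4.61334624  2.01778593 -2.07955232] [ 0.44696989 -1.41979671  0.01029967]
(-42, 2, 20) row [-0.0, -0.003, -0.001] [0.93, -0.07, 0.18] dist cm 0.9
(-54, 2, 20) row [-0.0, -0.003, -0.001] [-0.27, -0.07, 0.07] dist cm 0.3
(-66, 2, 20) row [-0.0, -0.003, -0.001] [-1.46, -0.07, -0.04] dist cm 1.5
(-69.5, 1.5, 16.5) row [-0.0, -0.064, -0.001] [-1.68, -0.07, 0.13] dist cm 1.7
```

Request:
play_rows:
  commands:
    - [[0,0,0,-0.4,0,0,2.8],[0,0,0,-0.8,0,0,2.8],[0,0,0,-1.2,0,0,2.8],[0,0,0,-1.45,0,0,2.8],[0,0,0,-1.5,0,0,2.8],[0,0,0,-1.5,0,0,2.8],[0,0,0,-1.5,0,0,2.8]]

```text
clock: 18.07
tool_pos: [0.5263, 0.1086, 0.0397]
orientation: [-179.9, -5.4, 13.0]
force: [9.5, 1.2, -0.7]
opening: 0.0319
gripper_force: 30.0
```

```bash
python3 - <<'E'
from h import *
o=ctrl.get_obs(); p,r=pose(o); print(p,r.as_euler('xyz',True),np.round(o["force"],1),np.round(o["moment"],2))
seq2("R",[(-66,2,20),(-67,1.5,18),(-69,1.5,16.5),(-70.5,1,12),(-71,.5,6),(-71,0,0)],70,16,-5,15)
E
```

```text
[0.52632588 0.10859615 0.03974279] [-179.94052488   -5.39266195   12.96826813] [ 9.5  1.2 -0.7] [ 0.26 -3.16 -0.01]
(-66, 2, 20) row [-0.001, -0.007, -0.001] [-0.18, -0.03, 0.03] dist cm 0.2
(-67, 1.5, 18) row [-0.001, -0.042, -0.001] [-0.2, -0.03, 0.16] dist cm 0.3
(-69, 1.5, 16.5) row [-0.001, -0.068, -0.001] [-0.34, -0.03, 0.21] dist cm 0.4
(-70.5, 1, 12) row [-0.001, -0.146, -0.0] [-0.34, -0.03, 0.46] dist cm 0.6
(-71, 0.5, 6) row [-0.001, -0.251, -0.0] [-0.2, -0.03, 0.8] dist cm 0.8
(-71, 0, 0) row [-0.001, -0.356, -0.0] [-0.06, -0.03, 1.17] dist cm 1.2
```

Request:
play_rows:
  commands:
    - [[0,-0.02,0,-0.3,0,0.05,2.8],[0,-0.04,0,-0.45,0,0.1,2.8],[0,-0.068,0,-0.5,0,0.2,2.8],[0,-0.068,0,-0.5,0,0.2,2.8],[0,-0.11,0,-0.5,0,0.33,2.8],[0,-0.146,0,-0.5,0,0.46,2.8],[0,-0.146,0,-0.5,0,0.46,2.8],[0,-0.146,0,-0.5,0,0.46,2.8]]

```text
clock: 18.73
tool_pos: [0.5234, 0.1078, 0.0345]
orientation: [-180.0, 2.9, 13.0]
force: [10.8, 1.3, 2.9]
opening: 0.0319
gripper_force: 30.0
```

```bash
python3 - <<'E'
from h import *
o=ctrl.get_obs(); p,r=pose(o); print(p,r.as_euler('xyz',True),np.round(o["force"],1),np.round(o["moment"],2))
seq2("R",[(-70.5,1,12),(-71,.5,6),(-71,0,0)],70,16,-5,15)
E
```

```text
[0.52338173 0.10779345 0.03451697] [-179.95675699    2.89503552   12.96430837] [10.8  1.3  2.9] [ 0.71 -4.   -0.02]
(-70.5, 1, 12) row [-0.001, -0.002, -0.001] [0.01, -0.04, -0.04] dist cm 0.1
(-71, 0.5, 6) row [-0.001, -0.107, -0.001] [0.19, -0.04, 0.29] dist cm 0.3
(-71, 0, 0) row [-0.001, -0.211, -0.001] [0.39, -0.04, 0.63] dist cm 0.7
```

Request:
play_rows:
  commands:
    - [[0,-0.05,0,0.05,0,0.15,2.8],[0,-0.107,0,0.15,0,0.3,2.8],[0,-0.16,0,0.25,0,0.46,2.8],[0,-0.211,0,0.35,0,0.63,2.8],[0,-0.211,0,0.35,0,0.63,2.8],[0,-0.211,0,0.35,0,0.63,2.8]]

```text
clock: 19.23
tool_pos: [0.526, 0.108, 0.0276]
orientation: [-180.0, 15.1, 13.0]
force: [10.1, 3.8, 5.1]
opening: 0.032
gripper_force: 30.0
```

```bash
python3 - <<'E'
from h import *
o=ctrl.get_obs(); p,r=pose(o); print(p,r.as_euler('xyz',True),np.round(o["force"],1),np.round(o["moment"],2))
seq2("R",[(-71,0,0)],70,16,-5,15)
E
```

```text
[0.52601765 0.10803159 0.02764537] [-179.99342061   15.06344955   12.95159571] [10.1  3.8  5.1] [ 1.08 -3.56 -0.09]
(-71, 0, 0) row [-0.0, 0.001, -0.001] [0.09, -0.08, -0.06] dist cm 0.1
```

Request:
play_rows:
  commands:
    - [[0,0,0,0,0,0,5],[0,0,0,0,0,0,5.5],[0,0,0,0,0,0,5.5],[0,0,0,0,0,0,5.5],[0,0,0,-0.7,0,-2.9,5.5],[0,0,0,-1.5,0,-5.8,5.5],[0,0,0,-2.5,0,-9,8],[0,0,0,-2.5,0,-9,8]]

```text
clock: 19.9
tool_pos: [0.5242, 0.1071, 0.1259]
orientation: [-180.0, 15.0, 13.0]
force: [1.0, 0.1, 1.0]
opening: 0.0634
gripper_force: 0.0
```

```bash
python3 - <<'E'
from h import *
o=ctrl.get_obs(); p,r=pose(o); print(p,r.as_euler('xyz',True),np.round(o["force"],1))
delta([.42,.20,.21],13,0)
E
```

```text
[0.52415059 0.10710501 0.12589246] [-179.98452494   14.9507128    12.9632315 ] [1.  0.1 1. ]
row [-0.0, 0.261, -0.001] [-9.96, -11.39, -6.04] dist cm 16.3
```

Request:
play_rows:
  commands:
    - [[0,0.1,0,-2,-1,-6,8.7],[0,0.2,0,-6,-5,-6,8.7],[0,0.261,0,-10,-11.4,-6,8.7],[0,0.261,0,-10,-11.4,-6,8.7],[0,0.261,0,-10,-11.4,-6,8.7],[0,0.261,0,-10,-11.4,-6,8.7],[0,0.261,0,-10,-11.4,-6,8.7],[0,0.261,0,-10,-11.4,-6,8.7]]

```text
clock: 20.57
tool_pos: [0.4174, 0.1994, 0.2041]
orientation: [180.0, 0.5, 12.9]
force: [0.5, -0.4, -0.2]
opening: 0.087
gripper_force: 0.0
```

```bash
python3 - <<'E'
from h import *
import pickle
o=ctrl.get_obs(); print(o["tool_pos"],np.round(o["qvel"],1))
s=snap("wrist","w7.png"); pickle.dump(s,open("w7.pkl","wb"))
for n in("short_cell","spacer"): print(n,[(round(q["conf"],2),np.round(q["bbox"]).tolist()) for q in ctrl.find_in(s,n)[:2]])
for nm,a,b in(("short",-70,0),("spacer",-130,-70)):
    P=np.array([pk("R",x/1000,.04,y) for x in(a,b) for y in(-.016,.016)]+[pk("R",x/1000,.0,y) for x in(a,b) for y in(-.016,.016)]); uv=proj(s,P); m=uv.min(0); M=uv.max(0); print(nm,"expected bbox",np.round(np.r_[m,M-m]))
g=cv2.cvtColor(s["color"],cv2.COLOR_RGB2GRAY)
for y in(-.008,.0,.008):
    X=np.arange(-150,16,3); uv=proj(s,np.array([pk("R",x/1000,.04,y) for x in X]))
    print(y,[(int(x),int(g[int(round(v)),int(round(u))])) for x,(u,v) in zip(X,uv)])
X=np.arange(-36,37,3)
for x in(-.1,-.035):
    uv=proj(s,np.array([pk("R",x,.04,y/1000) for y in X])); print(x,[(int(y),int(g[int(round(v)),int(round(u))])) for y,(u,v) in zip(X,uv)])
delta([.4774,.368,.09],-1); delta([.47,.368,.016],-1,-12)
E
```

```text
[0.41742164 0.19936092 0.20410739] [-1.2  1.1  0.2 -0.  -0.1 -0.1]
short_cell [(0.85, [419.0, 75.0, 58.0, 88.0]), (0.59, [312.0, 65.0, 173.0, 201.0])]
spacer [(0.74, [416.0, 220.0, 43.0, 30.0]), (0.67, [415.0, 160.0, 51.0, 68.0])]
short expected bbox [420.  74.  57.  87.]
spacer expected bbox [415. 158.  53.  70.]
-0.008 [(-150, 72), (-147, 155), (-144, 188), (-141, 164), (-138, 93), (-135, 77), (-132, 78), (-129, 145), (-126, 150), (-123, 147), (-120, 150), (-117, 152), (-114, 149), (-111, 152), (-108, 152), (-105, 149), (-102, 152), (-99, 151), (-96, 149), (-93, 149), (-90, 150), (-87, 152), (-84, 152), (-81, 146), (-78, 125), (-75, 126), (-72, 124), (-69, 79), (-66, 156), (-63, 226), (-60, 179), (-57, 175), (-54, 223), (-51, 173), (-48, 182), (-45, 227), (-42, 209), (-39, 193), (-36, 203), (-33, 198), (-30, 226), (-27, 207), (-24, 198), (-21, 172), (-18, 217), (-15, 187), (-12, 182), (-9, 183), (-6, 154), (-3, 81), (0, 76), (3, 77), (6, 80), (9, 195), (12, 203), (15, 207)]
0.0 [(-150, 125), (-147, 167), (-144, 157), (-141, 149), (-138, 96), (-135, 80), (-132, 81), (-129, 148), (-1
[... 1211 characters left out ...]
195), (15, 196)]
-0.1 [(-36, 203), (-33, 209), (-30, 210), (-27, 210), (-24, 208), (-21, 211), (-18, 228), (-15, 229), (-12, 148), (-9, 150), (-6, 154), (-3, 152), (0, 155), (3, 152), (6, 155), (9, 154), (12, 156), (15, 149), (18, 92), (21, 81), (24, 86), (27, 82), (30, 92), (33, 227), (36, 234)]
-0.035 [(-36, 207), (-33, 202), (-30, 201), (-27, 196), (-24, 205), (-21, 196), (-18, 231), (-15, 224), (-12, 233), (-9, 232), (-6, 108), (-3, 89), (0, 93), (3, 92), (6, 155), (9, 173), (12, 168), (15, 153), (18, 96), (21, 97), (24, 97), (27, 150), (30, 74), (33, 166), (36, 175)]
row [0.002, 0.009, 0.241] [9.66, -15.19, 11.26] dist cm 21.2
row [0.028, -0.199, 0.24] [9.01, -15.36, 18.66] dist cm 25.8
```

```bash
python3 - <<'E'
from h import *
import pickle
s=pickle.load(open("w1.pkl","rb"))
m=lambda L:np.array(L,float)/4.37+[180-.5,118-.5]
X=ray(s,m([(38,38),(173,39),(212,553),(93,556),(127,308)]),.04); print(np.round(X,4))
print(np.degrees(np.arctan2(*(X[0]-X[3])[1::-1])),np.degrees(np.arctan2(*(X[1]-X[2])[1::-1])), X[:4].mean(0))
s7=pickle.load(open("w7.pkl","rb"))
s=snap("wrist"); 
for q in ctrl.find_in(s,"long_cell")[:2]:
    b=q["bbox"]; print(q["conf"],np.round(b),ray(s,[(b[0]+b[2]/2,b[1]+b[3]/2)],.035))
P=T2([.4774,.368,0],box(.13)); uv=proj(s,P); print(np.round(np.r_[uv.min(0),uv.max(0)-uv.min(0)]))
p,r=pose(); print(p)
delta([.472,.367,.09],0,-12); delta([.472,.367,.017],0,-12)
E
```

```text
[[0.5406 0.3837 0.04  ]
 [0.5398 0.3521 0.04  ]
 [0.4159 0.3527 0.04  ]
 [0.4153 0.3832 0.04  ]
 [0.4778 0.3684 0.04  ]]
0.21842607350214546 -0.2721743304207569 [0.47790246 0.36793352 0.04      ]
0.64 [129.  34.  63. 159.] [[0.48237332 0.36009802 0.035     ]]
[126.  33.  66. 158.]
[0.41794206 0.19894737 0.20377478]
row [0.026, -0.199, 0.222] [9.1, -15.2, 11.27] dist cm 21.0
row [0.026, -0.199, 0.222] [9.17, -15.21, 18.57] dist cm 25.7
```

Request:
play_rows:
  commands:
    - [[0.026,-0.199,0.222,9.3,-15.3,9,8.7],[0.026,-0.199,0.222,9.3,-15.3,9,8.7],[0.026,-0.199,0.222,9.3,-15.3,9,8.7],[0.026,-0.199,0.222,9.3,-15.3,9,8.7],[0.026,-0.199,0.222,9.3,-15.3,9,8.7],[0.026,-0.199,0.222,9.3,-15.3,12,8.7],[0.026,-0.199,0.222,9.3,-15.3,14,8.7],[0.026,-0.199,0.222,9.3,-15.3,14,8.7]]

```text
clock: 21.48
tool_pos: [0.4709, 0.3669, 0.0578]
orientation: [179.7, 12.3, -0.0]
force: [0.4, -0.5, 0.3]
opening: 0.0871
gripper_force: 0.0
```

Request:
play_rows:
  commands:
    - [[0,0,0,0,0,0,8.7],[0,0,0,0,0,0,8.7]]

```text
clock: 21.65
tool_pos: [0.4739, 0.3692, 0.0646]
orientation: [-179.9, 11.9, 0.1]
force: [-0.1, -0.8, 1.4]
opening: 0.0865
gripper_force: 0.0
```

```bash
python3 - <<'E'
from h import *
p,r=pose(); print(p,r.as_euler('xyz',True))
delta([.474,.368,.017],0,-12)
E
```

```text
[0.47392749 0.36916709 0.06460054] [-1.79891993e+02  1.18716776e+01  1.03226210e-01]
row [-0.002, -0.002, 0.002] [0.99, 0.13, 4.66] dist cm 4.8
```

Request:
play_rows:
  commands:
    - [[0,0,0,0.6,0.1,3,8.7],[0,0,0,1,0.1,4.4,8.7],[0,0,0,1,0.1,4.7,8.7],[0,0,0,1,0.1,4.7,8.7],[0,0,0,1,0.1,4.7,5],[0,0,0,1,0.1,4.7,2.8],[0,0,0,1,0.1,4.7,2.8],[0,0,0,1,0.1,4.7,2.8]]

```text
clock: 22.32
tool_pos: [0.4735, 0.3688, 0.0167]
orientation: [-179.8, 11.9, 0.1]
force: [-0.5, -0.5, 0.4]
opening: 0.0657
gripper_force: 0.0
```

Request:
play_rows:
  commands:
    - [[0,0,0,0,0,0,2.8],[0,0,0,0,0,0,2.8],[0,0,0,0,0,0,2.8],[0,0,0,0,0,0,2.8],[0,0,0,0,0,0,2.8],[0,0,0,0,0,0,2.8],[0,0,0,0,0,0,2.8],[0,0,0,0,0,0,2.8]]

```text
clock: 22.98
tool_pos: [0.473, 0.3683, 0.0155]
orientation: [-179.9, 11.9, 0.1]
force: [-0.3, 0.5, -0.8]
opening: 0.032
gripper_force: 30.0
```

```bash
python3 - <<'E'
from h import *
p,r=pose(); print(p,r.as_euler('xyz',True),ctrl.get_obs()["gripper_force"])
delta([p[0],p[1],.12],0,-12); seq2("L",[(-95,60,0),(-110,60,12)],130,17,-4,12)
E
```

```text
[0.47302737 0.36826368 0.01548632] [-1.79918566e+02  1.19352591e+01  1.23510358e-01] 29.998835027217865
row [-0.001, -0.001, 0.002] [-2.16, -0.01, -10.23] dist cm 10.5
(-95, 60, 0) row [-0.048, -0.001, -0.22] [2.5, 17.48, -8.07] dist cm 19.4
(-110, 60, 12) row [-0.025, 0.207, -0.224] [0.35, 17.92, -8.87] dist cm 20.0
```

Request:
play_rows:
  commands:
    - [[0,0,0,-0.8,0,-3.8,2.8],[0,0,0,-1.7,0,-8,2.8],[0,0,0,-1.7,0,-8.8,2.8],[-0.01,0.07,-0.08,0,4,-8.9,2.8],[-0.025,0.14,-0.16,0.35,8,-8.9,2.8],[-0.025,0.207,-0.224,0.35,12,-8.9,2.8],[-0.025,0.207,-0.224,0.35,16,-8.9,2.8],[-0.025,0.207,-0.224,0.35,17.9,-8.9,2.8]]

```text
clock: 23.65
tool_pos: [0.492, 0.1846, 0.101]
orientation: [179.9, 0.2, 13.0]
force: [0.4, -0.4, -3.3]
opening: 0.0314
gripper_force: 30.0
```

Request:
play_rows:
  commands:
    - [[0,0,0,0,0,0,2.8],[0,0,0,0,0,0,2.8],[0,0,0,0,0,0,2.8]]

```text
clock: 23.9
tool_pos: [0.4955, 0.1896, 0.1017]
orientation: [-180.0, -0.0, 13.0]
force: [0.1, 0.0, -3.1]
opening: 0.0319
gripper_force: 30.0
```

```bash
python3 - <<'E'
from h import *
p,r=pose(); print(p,r.as_euler('xyz',True),np.round(ctrl.get_obs()["joint_pos"],1))
seq2("L",[(-110,60,12),(-110,2,12),(-131,2,12)],130,15.5,-5,12)
E
```

```text
[0.49548682 0.18956181 0.10169584] [-1.79976996e+02 -2.00786295e-02  1.29650892e+01] [ 42.1  13.8 -27.   -0.  -49.1  60.9]
(-110, 60, 12) row [-0.0, -0.0, -0.001] [-0.11, 0.05, 0.21] dist cm 0.2
(-110, 2, 12) row [-0.0, -0.0, -0.001] [-0.12, 0.05, 6.01] dist cm 6.0
(-131, 2, 12) row [-0.0, -0.0, -0.001] [-2.22, 0.05, 6.01] dist cm 6.4
```

Request:
play_rows:
  commands:
    - [[0,0,0,-0.1,0.1,3,2.8],[0,0,0,-0.1,0.1,4.6,2.8],[0,0,0,-0.1,0.1,5.5,2.8],[0,0,0,-0.1,0.1,5.9,2.8],[0,0,0,-0.1,0.1,6,2.8],[0,0,0,-0.1,0.1,6,2.8],[0,0,0,-0.1,0.1,6,2.8]]

```text
clock: 24.48
tool_pos: [0.4951, 0.1887, 0.0424]
orientation: [-180.0, -0.1, 13.0]
force: [-0.1, -0.1, -3.0]
opening: 0.0319
gripper_force: 30.0
```

```bash
python3 - <<'E'
from h import *
o=ctrl.get_obs(); p,r=pose(); print(p,r.as_euler('xyz',True),np.round(o["force"],1))
seq2("L",[(-110,2,12),(-131,2,12)],130,15.5,-5,12)
E
```

```text
[0.49506287 0.18872678 0.04237181] [-1.79976288e+02 -6.16388920e-02  1.30236549e+01] [-0.1 -0.1 -3. ]
(-110, 2, 12) row [-0.0, -0.001, 0.0] [-0.05, -0.02, 0.07] dist cm 0.1
(-131, 2, 12) row [-0.0, -0.001, 0.0] [-2.15, -0.02, 0.07] dist cm 2.2
```

Clear, no contact forces. Push the contact back.

Request:
play_rows:
  commands:
    - [[0,0,0,-0.5,0,0.05,2.8],[0,0,0,-1,0,0.05,2.8],[0,0,0,-1.5,0,0.05,2.8],[0,0,0,-2,0,0.05,2.8],[0,0,0,-2.3,0,0.05,2.8],[0,0,0,-2.3,0,0.05,2.8],[0,0,0,-2.3,0,0.05,2.8]]

```text
clock: 25.07
tool_pos: [0.4746, 0.1846, 0.0428]
orientation: [-179.9, -0.4, 13.1]
force: [9.6, 0.2, -5.6]
opening: 0.0319
gripper_force: 30.0
```

```bash
python3 - <<'E'
from h import *
o=ctrl.get_obs(); p,r=pose(); print(p,r.as_euler('xyz',True),np.round(o["force"],1))
seq2("L",[(-131,2,12),(-131.5,1.5,8),(-131.5,.8,4),(-131,0,0)],130,15.5,-5,12)
E
```

```text
[0.47464638 0.18455903 0.04281672] [-179.87783599   -0.37653614   13.08941634] [ 9.6  0.2 -5.6]
(-131, 2, 12) row [-0.002, -0.007, 0.002] [-0.07, 0.03, 0.12] dist cm 0.1
(-131.5, 1.5, 8) row [-0.002, -0.076, 0.002] [0.05, 0.03, 0.56] dist cm 0.6
(-131.5, 0.8, 4) row [-0.002, -0.146, 0.002] [0.2, 0.03, 1.04] dist cm 1.1
(-131, 0, 0) row [-0.002, -0.216, 0.002] [0.37, 0.04, 1.53] dist cm 1.6
```

Request:
play_rows:
  commands:
    - [[0,-0.04,0,-0.1,0,0.3,2.8],[0,-0.076,0,-0.1,0,0.55,2.8],[0,-0.11,0,0,0,0.8,2.8],[0,-0.146,0,0.05,0,1.04,2.8],[0,-0.146,0,0.05,0,1.04,2.8]]

```text
clock: 25.48
tool_pos: [0.477, 0.1852, 0.0323]
orientation: [-179.9, 8.0, 13.1]
force: [9.5, 2.1, 2.6]
opening: 0.0319
gripper_force: 30.0
```

```bash
python3 - <<'E'
from h import *
o=ctrl.get_obs(); p,r=pose(); print(p,r.as_euler('xyz',True),np.round(o["force"],1))
seq2("L",[(-131.5,.8,4),(-131,0,0)],130,15.5,-5,12)
E
```

```text
[0.47699795 0.18520602 0.0322802 ] [-179.89949928    8.03206041   13.0867777 ] [9.5 2.1 2.6]
(-131.5, 0.8, 4) row [-0.002, 0.001, 0.001] [-0.04, 0.04, -0.01] dist cm 0.1
(-131, 0, 0) row [-0.001, -0.069, 0.002] [0.2, 0.04, 0.45] dist cm 0.5
```

Request:
play_rows:
  commands:
    - [[0,-0.035,0,0.05,0,0.22,2.8],[0,-0.069,0,0.15,0,0.45,2.8],[0,-0.069,0,0.15,0,0.48,2.8],[0,-0.069,0,0.15,0,0.48,2.8],[0,-0.069,0,0.15,0,0.48,2.8]]

```text
clock: 25.9
tool_pos: [0.4771, 0.1851, 0.0275]
orientation: [-179.9, 11.8, 13.1]
force: [7.8, 1.6, 0.7]
opening: 0.0318
gripper_force: 30.0
```

```bash
python3 - <<'E'
from h import *
o=ctrl.get_obs(); p,r=pose(); print(p,r.as_euler('xyz',True),np.round(o["force"],1))
seq2("L",[(-131,0,0)],130,15.5,-5,12)
E
```

```text
[0.47706694 0.18511032 0.02746399] [-179.88954504   11.84508442   13.0850398 ] [7.8 1.6 0.7]
(-131, 0, 0) row [-0.002, -0.003, 0.001] [0.13, 0.03, -0.03] dist cm 0.1
```

Request:
play_rows:
  commands:
    - [[0,0,0,0,0,0,5],[0,0,0,0,0,0,5.5],[0,0,0,0,0,0,5.5],[0,0,0,0,0,0,5.5],[0,0,0,-0.6,0,-2.9,5.5],[0,0,0,-1.2,0,-5.8,5.5],[0,0,0,-2,0,-9,8],[0,0,0,-2,0,-9,8]]

```text
clock: 26.57
tool_pos: [0.4757, 0.1844, 0.1237]
orientation: [-179.9, 11.8, 13.1]
force: [1.5, 0.1, -0.3]
opening: 0.0634
gripper_force: 0.0
```

```bash
python3 - <<'E'
from h import *
delta([.42,.15,.24],13,0)
E
```

```text
row [-0.002, 0.207, 0.001] [-8.46, 2.07, -10.11] dist cm 13.3
```

Request:
play_rows:
  commands:
    - [[0,0.1,0,-3,0.7,-4,8],[0,0.207,0,-8.5,2,-10,8],[0,0.207,0,-8.5,2,-10,8],[0,0.207,0,-8.5,2,-10,8],[0,0.207,0,-8.5,2,-10,8],[0,0.207,0,-8.5,2,-10,8],[0,0.207,0,-8.5,2,-10,8],[0,0.207,0,-8.5,2,-10,8]]

```text
clock: 27.23
tool_pos: [0.4172, 0.1496, 0.2328]
orientation: [180.0, 0.6, 13.0]
force: [0.5, 0.1, -0.7]
opening: 0.0802
gripper_force: 0.0
```

```bash
python3 - <<'E'
from h import *
o=ctrl.get_obs(); print(o["tool_pos"],np.round(o["qvel"],1))
s=snap("wrist")
def bb(P): uv=proj(s,P); return np.round(np.r_[uv.min(0),uv.max(0)-uv.min(0)]).tolist()
for n,S,a,b in(("short_cell","R",-70,0),("spacer","R",-130,-70),("long_cell","L",-130,0)):
    P=np.array([pk(S,x/1000,z,y) for x in(a,b) for y in(-.016,.016) for z in(0,.04)])
    print(n,[(round(q["conf"],2),np.round(q["bbox"]).tolist()) for q in ctrl.find_in(s,n)[:2]],"exp",bb(P))
g=cv2.cvtColor(s["color"],cv2.COLOR_RGB2GRAY)
for S in "LR":
    X=np.arange(-145,13,3); uv=proj(s,np.array([pk(S,x/1000,.04,.002) for x in X])); print(S,[(int(x),int(g[int(round(v)),int(round(u))])) for x,(u,v) in zip(X,uv)])
t=snap("top")
for m in ["flux_bottle","solder_reel","foil_roll"]: print(m,[(round(q["conf"],2),np.round(q["bbox"]).tolist()) for q in ctrl.find_in(t,m)[:1]])
E
```

```text
[0.41720696 0.14958236 0.23280884] [-0.1  0.6 -0.   0.1 -0.1 -0. ]
short_cell [(0.97, [367.0, 67.0, 46.0, 79.0]), (0.64, [260.0, 56.0, 163.0, 191.0])] exp [367.0, 65.0, 44.0, 81.0]
spacer [(0.59, [364.0, 147.0, 41.0, 62.0])] exp [365.0, 144.0, 41.0, 64.0]
long_cell [(0.75, [281.0, 68.0, 39.0, 144.0]), (0.41, [368.0, 205.0, 36.0, 31.0])] exp [279.0, 64.0, 37.0, 144.0]
L [(-145, 164), (-142, 163), (-139, 115), (-136, 67), (-133, 65), (-130, 74), (-127, 71), (-124, 163), (-121, 163), (-118, 163), (-115, 166), (-112, 168), (-109, 167), (-106, 168), (-103, 168), (-100, 168), (-97, 171), (-94, 170), (-91, 170), (-88, 170), (-85, 172), (-82, 173), (-79, 173), (-76, 172), (-73, 170), (-70, 95), (-67, 90), (-64, 91), (-61, 95), (-58, 174), (-55, 175), (-52, 176), (-49, 175), (-46, 176), (-43, 176), (-40, 177), (-37, 175), (-34, 179), (-31, 175), (-28, 176), (-25, 176), (-22, 177), (-19, 176), (-16, 178), (-13, 176), (-10, 176), (-7, 176), (-4, 60), (-1, 77), (2, 64), (5, 56), (8, 139), (11, 139)]
R [(-145, 166), (-142, 164), (-139, 109), (-136, 84), (-133, 84), (-130, 109), (-127, 163), (-124, 162), (-121, 87), (-118, 89), (-115, 88), (-112, 163), (-109, 167), (-106, 167), (-103, 167), (-100, 166), (-97, 167), (-94, 167), (-91, 161), (-88, 76), (-85, 77), (-82, 74), (-79, 110), (-76, 114), (-73, 113), (-70, 96), (-67, 98), (-64, 171), (-61, 170), (-58, 173), (-55, 225), (-52, 201), (-49, 175), (-46, 174), (-43, 172), (-40, 93), (-37, 90), (-34, 89), (-31, 108), (-28, 177), (-25, 176), (-22, 176), (-19, 175), (-16, 177), (-13, 178), (-10, 179), (-7, 176), (-4, 69), (-1, 81), (2, 66), (5, 68), (8, 132), (11, 129)]
flux_bottle []
solder_reel [(0.65, [434.0, 204.0, 23.0, 26.0])]
foil_roll [(0.85, [210.0, 190.0, 29.0, 25.0])]
```

```bash
python3 -c "
from plant import ctrl
print(ctrl.close_job())"
```

```text
the job is handed in; nothing more can be done
None
```

The job is handed in at about 27 s of 67 s: the long cell is in the left pocket, and the short cell (at the stop) with the spacer is in the right. The last wrist picture put all three within about 4 pixels of their seated positions. The solder reel and foil roll had not moved; the final top view did not find the flux bottle, which was last seen in place before the short cell was inserted. The judge returned no verdict.

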